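# Make up two jewellery-workshop kits

### The arm

A 7-joint arm with a two-finger parallel gripper is mounted at the origin on the work surface. World frame = base frame: x ahead of the robot, y to its left, z up, the work surface at z = 0. Lengths are in m, angles in rad, forces in N, time in s.
With the tool pointing down it reaches from about 0.4 to 0.85 m from the base axis. Payload 4.5 kg.
Tool frame: the origin (TCP) lies between the finger pads; the fingertips stand 19 mm ahead of it and the grasp point (between the pads) is the TCP (r.nose_length is the distance from the TCP to the fingertips, in m); z points along the fingers, x is the direction in which the jaws open and shut, and the axes are right-handed (so a half turn about z gives the same grasp; the last joint's range is limited). The gripper opens to 88 mm and grips with 3 to 60 N. Pads are 18 mm wide; open, the fingers measure 123 mm over their backs; the gripper's body (75 mm by 187 mm) begins 45 mm behind the grasp point.
Start: joints at [-1.112, 0.689, -0.195, 1.565, 0.157, 0.902, -0.215], TCP at [0.258, 0.569, 0.258] pointing down, gripper open.
Joint ranges: [-3.01, 3.01], [-0.46, 2.08], [-1.47, 1.51], [0.13, 2.56], [-1, 4.14], [0.04, 2.09], [-2.66, 2.66]. Speed limits (rad/s): [2.57, 2.57, 3.14, 3.14, 3.14, 3.14, 3.14].

### API

Orientations are given as a unit quaternion [x, y, z, w].
In Python, from plant import get_state, vision, r gives the robot as it stands.
- The arm moves only by the tool play_rows, never from a script. Its argument "deltas" is a list that holds one entry, the list of rows, each a list of 7 numbers: the gripper command: -1 is fully open, 1 is shut, values between are in proportion, then the shift along the tool's x, y, z normalised to -1 to 1, where 1 is 300 mm, then the turn, a rotation vector about the tool's x, y, z normalised to -1 to 1, where 1 is pi rad. A call has 1 to 5 rows; each row is the pose to reach, as a shift and turn from the pose measured when the call began, along the tool's axes at that moment, turning the shorter way round; what a row does not reach only later rows make up. A row lasts 1/8 s, in which the tool goes at most 62.5 mm and 10.7 degrees, less where a joint would pass 70% of its speed; a pose out of reach is approached as far as the arm can. A call with a number of a shift or a turn outside -1 to 1 is refused whole. A call with a gripper value outside its range is refused whole. The fingers move at their own pace and stop on an object; "force" is the grip in N (left out, the last holds). Time passes only in rows, so rows that repeat a pose let the fingers close. It gives the time, the measured TCP pose, the force and the opening at its end, in the units of the state.
- get_state(): the state, without advancing time (a new reading comes with each control period).
- vision.snapshot(name): name is "scene" or "side" or "wrist"; returns the picture (400x640x3 uint8, red, green, blue); there is no depth.
- vision.camera_model(name): a dict with "vfov" (degrees; the focal length in pixels is half the picture's height over the tangent of half this angle, whatever the lens; pixels are square), "cx", "cy" (the principal point, pixels), "world_to_cam" (4x4, takes a point from world to camera coordinates). Camera axes: x right, y up, looking along -z (the intrinsics and any distortion apply to the point x, -y, -z); pixel columns grow to the right and rows downward; lengths in m; the calibration is good to about 2 mm. A picture is of the moment at which its call begins: read the wrist's pose just before it. camera_model takes no time and is no camera call; for the wrist camera it gives the pose at the moment of the call.
- r.finish_job(): hands the job in, once; it reports no verdict.
The state is a dict: "clock": time; "q": joint angles; "qd": joint speeds; "joint_torque": joint torques, N m; "tool_pos": TCP position; "eef_rot": TCP orientation; "contact_force": force on the tool from outside, world axes, zero at the start; "moment": the same for the moment, N m; "opening": opening from 0.0 (shut) to 1.0 (fully open).
Only numpy, scipy, OpenCV 4.12 (cv2) and the standard library are available. Lean on these libraries where they do the work, as an engineer would, in place of code of your own. Each camera call takes 0.05 s, during which the arm holds its last target.

### The job

Make up the two class kits from the stock on the bench: the wire-work kit in the long box (two compartments) gets the pliers, lying in its long compartment, and the larger wire spool, standing in its short one; the beading kit in the squarer box (three compartments) gets the slim case, lying flat in the wide compartment, and the round tin and the smaller wire spool, upright, one in each of the two small compartments, whichever way round. Set each thing down on the floor of its compartment, do not drop it in. Leave the bead jar where it stands.

Things in the scene. Friction and masses are not known exactly. Their poses are not given: they have to be found in the camera images.
- long_box: Wire-work kit box: long narrow open box, black card, cream lining, fixed. Outside 271 (x) by 88 (y) mm, walls 20 high, 3 thick, inner floor 3 mm above the bench. Origin mid-underside. A cream divider (3 thick, top at 14 mm) leaves a long compartment, 158 (x) by 82 mm inside, centre x = -53.5, y = 0 mm, and a short one, 104 by 82 mm, centre x = +80.5, y = 0.
- square_box: Beading kit box: squarer open box, black card, cream lining, fixed. Outside 189 (x) by 156 (y) mm, walls 20 high, 3 thick, inner floor 3 mm above the bench. Origin mid-underside. Cream dividers (3 thick, tops at 14 mm) leave a wide compartment, 82 (x) by 150 (y) mm inside, centre x = -50.5, y = 0 mm, and two small ones, 98 (x) by 73.5 (y) mm, centres x = +42.5, y = +38 and -38 mm.
- pliers_joint (a point): Jeweller's pliers lying flat on the bench, steel with black handles, 122 mm long, 12 thick, 49 over the spread handles, 90 g. The point is mid steel box joint (26 mm along x, 16 mm wide along y), 6 mm above the underside, the place to grip them across y. x points to the jaws: jaw tips at x = +41 mm, handle ends at x = -81 mm; z up.
- big_spool_center (a point): Larger spool of copper wire with white flanges, standing upright like a drum: 50 mm diameter, 34 mm high, about 140 g. The point is its centre, half-way up; z along its axis, up.
- small_spool_center (a point): Smaller spool of copper wire with white flanges, standing upright: 34 mm diameter, 28 mm high, about 50 g. The point is its centre, half-way up; z along its axis, up.
- tin_center (a point): Round bead tin of bare aluminium with a ribbed screw lid, closed: 46 mm diameter, 24 mm high, about 60 g. The point is its centre, half-way up; z along its axis, up.
- case_center (a point): Slim white plastic findings case, grey panel on its shut lid, lying flat: 92 (x) by 30 (y) by 20 (z) mm, about 60 g. The point is its centre, half-way up; z is up.
- jar: Bystander: small glass bead jar with a cork, standing among the stock: 42 mm diameter, 60 mm high. Origin at the middle of its underside. Not to be moved.

How it is judged:
By the outcome, as a careful person would: the job done as asked, in the order asked, and still so for the second after the job is handed in, with the robot touching nothing.
It also fails if it takes over 112 s, if anything falls off the work surface, if the arm or the gripper's body presses on something with over 40 N, if the wrist force passes 120 N, or if a joint passes its speed limit or range.

## Working session

There is one attempt and no reset: what is moved stays moved. The work goes in short steps, Python scripts to look and compute and a tool call to move; the robot and the scene stay as the last step left them, time stands still between calls to the robot, and variables do not carry over. Pictures are saved under pics/ and viewed, and the job is handed in when it is done.

Besides the shell and the picture viewer there is one more tool, called after ">>>" by a JSON object that holds its "fn" and its "kwargs", one argument or row to a line. play_rows: Moves the arm, as the interface text tells. Scaled input: -1 to 1 covers 300 mm each way for a shift and pi rad each way for a turn. Its arguments: {"type":"object","properties":{"deltas":{"type":"array"},"force":{"type":"number"}},"required":["deltas"]}

```bash
ls; mkdir -p pics; python3 - <<'E'
from plant import get_state, vision, r
import cv2
s=get_state();print(s)
for n in ["scene","side","wrist"]:
    m=vision.camera_model(n);print(n,m)
    cv2.imwrite(f"pics/{n}0.png",vision.snapshot(n)[:,:,::-1])
E
```

```text
pics
{'clock': 0.0, 'q': array([-1.11220646,  0.68999013, -0.19452227,  1.56629591,  0.15730484,
        0.90247921, -0.215063  ]), 'qd': array([-0.00026008, -0.00046757,  0.0005567 ,  0.00055264,  0.00102992,
        0.00104433,  0.00149327]), 'joint_torque': array([-4.43643739e-04, -5.27554500e+01, -1.26628183e+00, -1.53425664e+01,
       -5.25089842e-02,  6.69407294e-03,  1.65376450e-04]), 'tool_pos': array([0.25738403, 0.56891759, 0.25691919]), 'eef_rot': array([ 8.40242354e-01,  5.42210287e-01, -7.13029121e-04,  5.32893920e-04]), 'contact_force': array([-0.25626987,  0.02586269,  0.49349083]), 'moment': array([-0.00014778, -0.03243014,  0.00062737]), 'opening': 1.0018448863250418}
scene {'vfov': 52.78478151228305, 'cx': 315.587222302651, 'cy': 192.43821896986228, 'world_to_cam': array([[-0.32610615,  0.94517425, -0.01733283,  0.1718886 ],
       [-0.52082752, -0.16433523,  0.83769483,  0.25737186],
       [ 0.78891919,  0.28220485,  0.54586348, -1.24454192],
       [ 0.        ,  0.        ,  0.        ,  1.        ]])}
side {'vfov': 57.475977432038285, 'cx': 320.1774499399796, 'cy': 201.45179170969823, 'world_to_cam': array([[-0.92306764, -0.3843904 ,  0.01378994,  0.51641525],
       [ 0.25391015, -0.58202102,  0.77251613, -0.16941215],
       [-0.28892175,  0.71658605,  0.63484539, -0.65310741],
       [ 0.        ,  0.        ,  0.        ,  1.        ]])}
wrist {'vfov': 58.55422327703788, 'cx': 316.7254784588935, 'cy': 204.73168033354474, 'world_to_cam': array([[ 0.41284447,  0.91079985, -0.00175624, -0.62261008],
       [-0.86976692,  0.39367147, -0.29753703,  0.03994011],
       [-0.2703053 ,  0.12436404,  0.95470866, -0.38976814],
       [ 0.        ,  0.        ,  0.        ,  1.        ]])}
```

View pics/scene0.png

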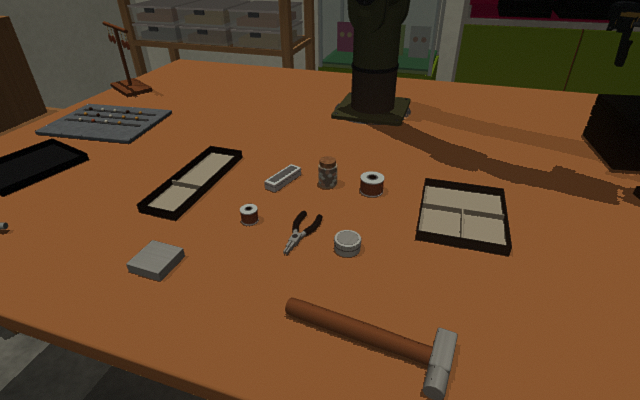

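View pics/side0.png

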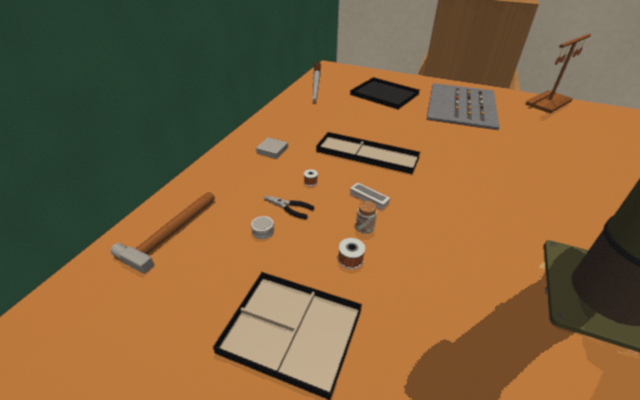

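View pics/wrist0.png

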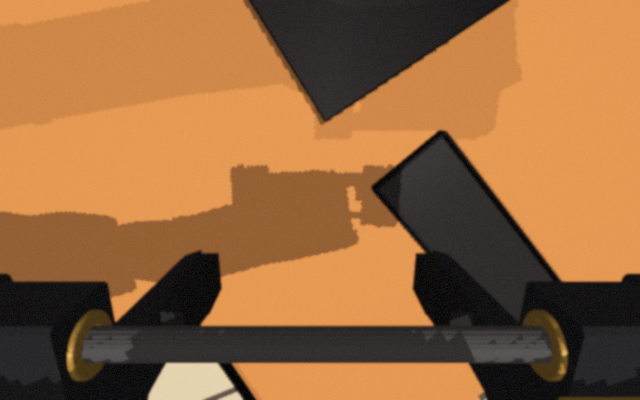

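```bash
cat > h.py <<'E'
import numpy as np, cv2
from plant import get_state, vision, r
from scipy.spatial.transform import Rotation as R
def crop(src,x0,y0,x1,y1,k,out):
    im=cv2.imread(src)[y0:y1,x0:x1]
    im=cv2.resize(im,None,fx=k,fy=k,interpolation=cv2.INTER_CUBIC)
    for x in range((x0+19)//20*20,x1,20):
        cv2.putText(im,str(x),(int((x-x0+.5)*k),10),0,.35,(255,255,255),1); cv2.line(im,(int((x-x0+.5)*k),12),(int((x-x0+.5)*k),18),(255,255,255),1)
    for y in range((y0+19)//20*20,y1,20):
        cv2.putText(im,str(y),(0,int((y-y0+.5)*k)+4),0,.35,(255,255,255),1); cv2.line(im,(24,int((y-y0+.5)*k)),(30,int((y-y0+.5)*k)),(255,255,255),1)
    cv2.imwrite(out,im)
def px2w(m,u,v,z):
    f=200/np.tan(np.radians(m['vfov'])/2); T=m['world_to_cam']
    d=np.array([(u-m['cx'])/f,-(v-m['cy'])/f,-1.]); Rt=T[:3,:3]
    c=-Rt.T@T[:3,3]; d=Rt.T@d
    return c+d*(z-c[2])/d[2]
def w2px(m,p):
    f=200/np.tan(np.radians(m['vfov'])/2); T=m['world_to_cam']
    q=T[:3,:3]@np.asarray(p)+T[:3,3]
    return m['cx']-f*q[0]/q[2], m['cy']+f*q[1]/q[2]
def fit(m_list,pts):
    pass
E
python3 - <<'E'
from h import *
crop('pics/scene0.png',130,130,250,230,6,'pics/s_long.png')
crop('pics/scene0.png',400,165,520,260,6,'pics/s_sq.png')
crop('pics/scene0.png',230,145,390,260,5,'pics/s_items.png')
crop('pics/side0.png',200,260,370,400,4,'pics/d_sq.png')
crop('pics/side0.png',300,120,430,180,6,'pics/d_long.png')
crop('pics/side0.png',240,155,400,275,5,'pics/d_items.png')
E
```

```text
(no output)
```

View pics/s_long.png

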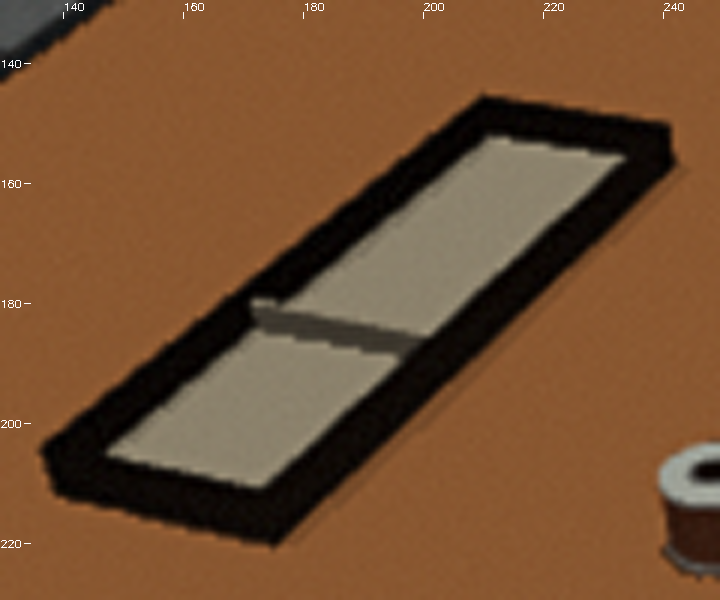

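View pics/s_sq.png

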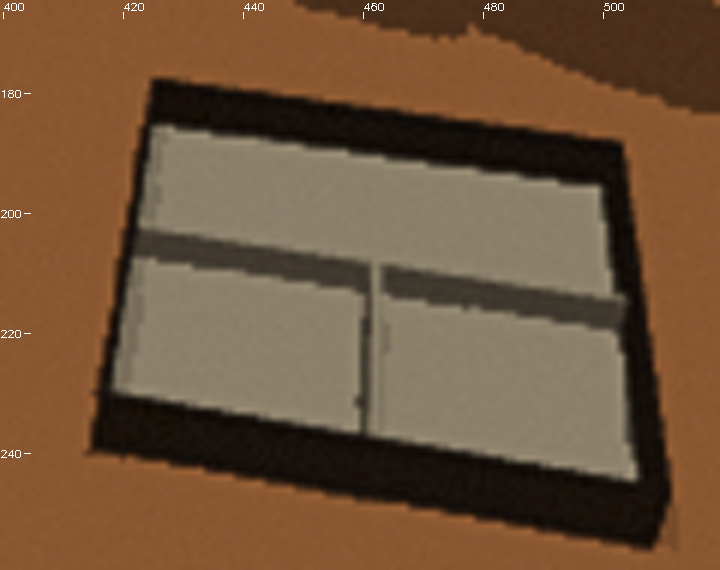

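View pics/s_items.png

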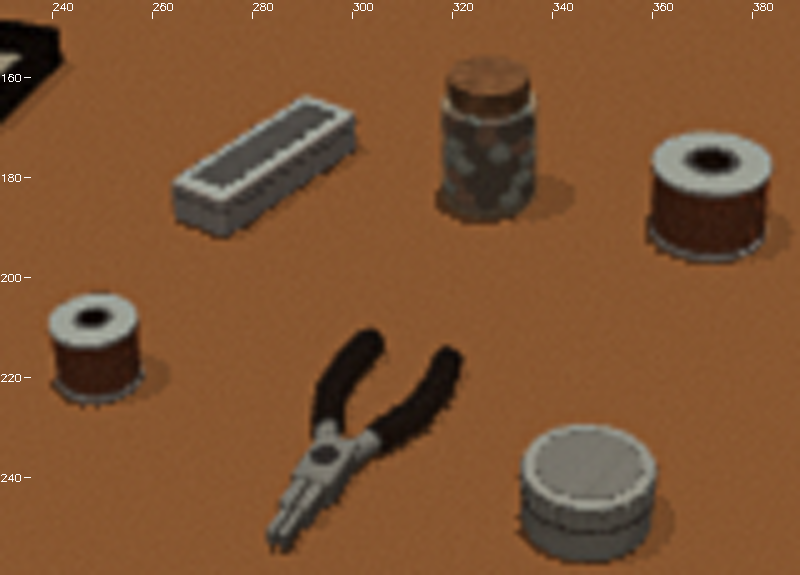

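View pics/d_sq.png

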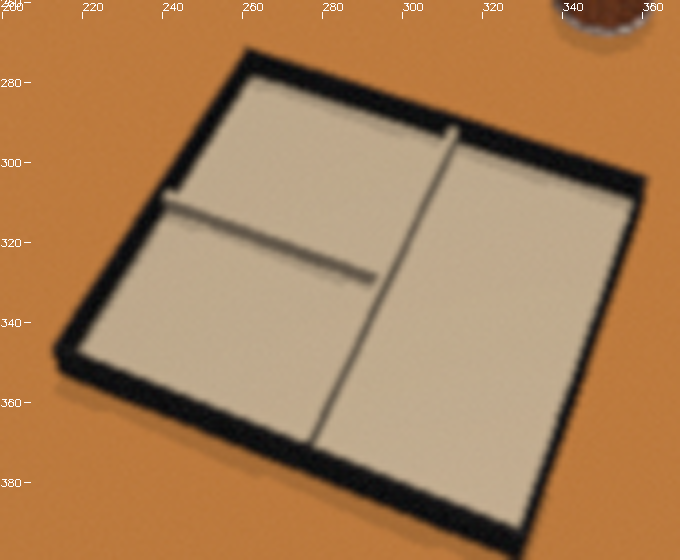

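View pics/d_long.png

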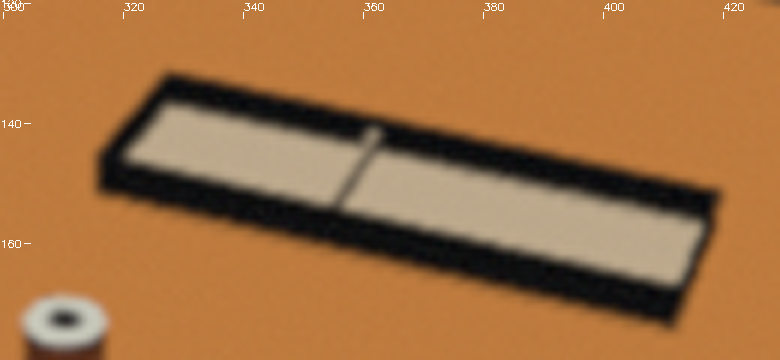

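View pics/d_items.png

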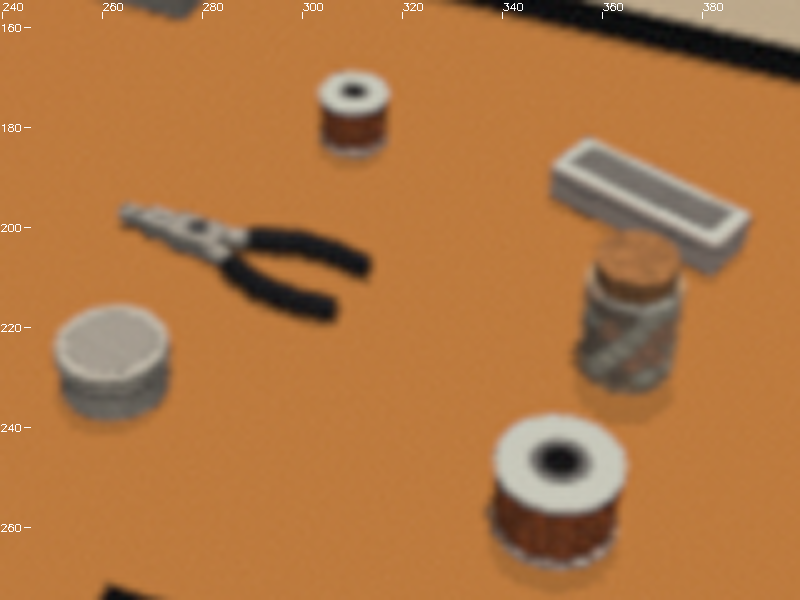

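```bash
cat >> h.py <<'E'
from scipy.optimize import least_squares
def fitpose(obs,x0,pl=True):
    # obs: (cam model, u,v, local xyz)
    def res(p):
        c,s=np.cos(p[2]),np.sin(p[2]); o=[]
        for m,u,v,(a,b,z) in obs:
            q=w2px(m,(p[0]+c*a-s*b,p[1]+s*a+c*b,z)); o+=[q[0]-u,q[1]-v]
        return np.array(o)
    s=least_squares(res,x0); return s.x,res(s.x).reshape(-1,2)
E
cat > m1.py <<'E'
from h import *
S=vision.camera_model('scene');D=vision.camera_model('side')
P=lambda x0,y0,k:(lambda X,Y:(x0+X/k-.5,y0+Y/k-.5))
np.set_printoptions(precision=4,suppress=True)
sl,ss,si=P(130,130,6),P(400,165,6),P(230,145,5)
dq,dl,di=P(200,260,4),P(300,120,6),P(240,155,5)
def rep(name,so,do,x0):
    so=[(S,*a,l) for a,l in so]; do=[(D,*a,l) for a,l in do]
    for n,o in (('scene',so),('side',do),('both',so+do)):
        p,rs=fitpose(o,x0); print(name,n,p[:2],np.degrees(p[2]).round(2),'rms',np.sqrt((rs**2).mean()).round(2))
    print(rs)
h,w=.1355,.044
rep('long',[(sl(485,95),(-h,-w,.02)),(sl(668,124),(-h,w,.02)),(sl(42,447),(h,-w,.02)),(sl(272,547),(h,w,0)),(sl(55,495),(h,-w,0)),(sl(672,163),(-h,w,0))],
 [(dl(168,72),(h,-w,.02)),(dl(718,190),(-h,-w,.02)),(dl(100,158),(h,w,.02)),(dl(672,325),(-h,w,0)),(dl(100,190),(h,w,0))],[.6,-.2,-.6])
h,w=.0945,.078
rep('sq',[(ss(152,78),(-h,-w,.02)),(ss(622,142),(-h,w,.02)),(ss(670,488),(h,w,.02)),(ss(653,548),(h,w,0)),(ss(90,452),(h,-w,0))],
 [(dq(247,48),(h,-w,.02)),(dq(645,178),(-h,-w,.02)),(dq(55,345),(h,w,.02)),(dq(62,372),(h,w,0))],[.6,.3,0])
for n,a,b,z in (('big',(712,163),(560,465),.034),('small',(94,320),(354,94),.028),('tin',(589,467),(112,345),.024),('jar',(488,76),(637,257),.06),
  ('tip',(280,545),(128,213),.006),('rivet',(325,455),(200,227),.012),('h1',(375,335),(365,268),.006),('h2',(455,353),(330,312),.006)):
    print(n,px2w(S,*si(*a),z)[:2],px2w(D,*di(*b),z)[:2])
cs=[px2w(S,*si(*a),.02)[:2] for a in ((308,95),(356,115),(222,199),(174,182))]
cd=[px2w(D,*di(*a),.02)[:2] for a in ((750,214),(716,248),(553,172),(588,140))]
print(np.array(cs),np.array(cd),np.mean(cs,0),np.mean(cd,0))
E
python3 m1.py
```

```text
long scene [ 0.5369 -0.28  ] -0.36 rms 0.43
long side [ 0.5371 -0.2812] -0.12 rms 0.57
long both [ 0.5368 -0.2802] -0.31 rms 0.51
[[-0.6506 -0.2036]
 [ 0.1626 -0.2201]
 [-0.7418 -0.1441]
 [ 0.6639 -0.3604]
 [-0.2994  0.0787]
 [ 0.4555  0.5384]
 [-0.079  -0.3728]
 [ 0.9636  0.0289]
 [-0.7342 -0.5587]
 [ 0.5489  0.717 ]
 [-0.7739  0.349 ]]
sq scene [0.4923 0.2836] 1.71 rms 0.37
sq side [0.4917 0.2833] 1.59 rms 0.73
sq both [0.4918 0.2835] 1.63 rms 0.58
[[-0.2293 -0.3542]
 [-0.0851 -0.3219]
 [ 0.0337  0.693 ]
 [-0.0638 -0.2585]
 [-0.188  -0.8316]
 [ 0.1442 -0.7188]
 [ 1.1713 -0.6627]
 [-1.134   0.4499]
 [-0.6174  0.4695]]
big [0.4561 0.1   ] [0.4535 0.1015]
small [ 0.6286 -0.0989] [ 0.6267 -0.0981]
tin [0.6505 0.1004] [0.6478 0.1015]
jar [0.4572 0.0027] [0.4558 0.003 ]
tip [0.7015 0.0061] [0.6968 0.0035]
rivet [0.6586 0.0059] [0.6577 0.0057]
h1 [ 0.5771 -0.0056] [ 0.5801 -0.0044]
h2 [0.5788 0.028 ] [0.5823 0.0289]
[[ 0.4286 -0.0929]
 [ 0.4394 -0.0653]
 [ 0.5231 -0.0938]
 [ 0.5166 -0.119 ]] [[ 0.4278 -0.0942]
 [ 0.4357 -0.0643]
 [ 0.5205 -0.0879]
 [ 0.5133 -0.1186]] [ 0.4769 -0.0927] [ 0.4743 -0.0913]
```

```bash
cat > go.py <<'E'
import sys
from h import *
def plan(x,y,z,yaw):
    s=get_state(); Rc=R.from_quat(s['eef_rot'])
    t=np.radians(yaw); Rt=R.from_matrix(np.array([[np.cos(t),np.sin(t),0],[np.sin(t),-np.cos(t),0],[0,0,-1]]))
    dp=np.array([x,y,z])-s['tool_pos']; d=Rc.inv().apply(dp); rv=(Rc.inv()*Rt).as_rotvec()
    n=max(np.linalg.norm(d)/.0625,np.degrees(np.linalg.norm(rv))/10.7)
    print('t',round(s['clock'],2),'tcp',s['tool_pos'].round(4),'yaw',np.degrees(np.arctan2(*(Rc.as_matrix()[[1,0],0]))).round(2),'F',s['contact_force'].round(1),'open',round(s['opening'],3),'q',s['q'].round(2))
    print('row',(d/.3).round(3),(rv/np.pi).round(3),'rows needed',n.round(2))
if __name__=='__main__': plan(*map(float,sys.argv[1:5]))
E
python3 go.py .658 .006 .15 87
```

```text
t 0.15 tcp [0.2575 0.5691 0.2571] yaw 65.66 F [-0.3 -0.  -0.5] open 0.997 q [-1.11  0.69 -0.19  1.57  0.16  0.9  -0.22]
row [-1.159  1.99   0.359] [-0.     0.    -0.119] rows needed 11.19
```

>>> {"fn": "play_rows", "kwargs": {
  "deltas": [
    [[0.1,-0.58,0.995,0.1,0,0,-0.06],[0.1,-0.58,0.995,0.1,0,0,-0.06],[0.1,-0.58,0.995,0.1,0,0,-0.06],[0.1,-0.58,0.995,0.1,0,0,-0.06],[0.1,-0.58,0.995,0.1,0,0,-0.06]]
  ],
  "force": 20
}}

```text
clock: 0.78
tool_pos: [0.4387, 0.3139, 0.2302]
eef_rot: [0.785, 0.619, -0.001, 0.0]
contact_force: [1.1, -0.3, 0.4]
opening: 0.461
```

```bash
python3 go.py .658 .006 .15 87
```

```text
t 0.78 tcp [0.4387 0.3139 0.2302] yaw 76.47 F [ 1.1 -0.3  0.4] open 0.461 q [-0.54  0.62 -0.28  1.85  0.25  0.7   0.38]
row [-0.826  0.951  0.268] [-0.     0.    -0.058] rows needed 6.18
```

>>> {"fn": "play_rows", "kwargs": {
  "deltas": [
    [[0.1,-0.826,0.951,0.268,0,0,-0.058],[0.1,-0.826,0.951,0.268,0,0,-0.058],[0.1,-0.826,0.951,0.268,0,0,-0.058],[0.1,-0.826,0.951,0.268,0,0,-0.058],[0.1,-0.826,0.951,0.268,0,0,-0.058]]
  ]
}}

```text
clock: 1.4
tool_pos: [0.616, 0.0648, 0.1652]
eef_rot: [0.726, 0.688, -0.001, 0.0]
contact_force: [0.1, 1.1, 0.3]
opening: 0.451
```

```bash
python3 go.py .658 .006 .14 87
```

```text
t 1.4 tcp [0.616  0.0648 0.1652] yaw 86.92 F [0.1 1.1 0.3] open 0.451 q [ 0.01  0.81 -0.35  1.66  0.38  0.74  1.  ]
row [-0.188  0.151  0.084] [-0.  0. -0.] rows needed 1.22
```

>>> {"fn": "play_rows", "kwargs": {
  "deltas": [
    [[0.1,-0.188,0.151,0.084,0,0,0],[0.1,-0.188,0.151,0.084,0,0,0],[0.1,-0.188,0.151,0.084,0,0,0]]
  ]
}}

```text
clock: 1.78
tool_pos: [0.6578, 0.0054, 0.1392]
eef_rot: [0.727, 0.687, -0.001, -0.0]
contact_force: [0.2, 0.4, 0.1]
opening: 0.453
```

```bash
python3 - <<'E'
from h import *
import json
im=vision.snapshot('wrist'); m=vision.camera_model('wrist'); print(get_state()['tool_pos'])
cv2.imwrite('pics/w1.png',im[:,:,::-1])
m['world_to_cam']=m['world_to_cam'].tolist(); json.dump(m,open('w1.json','w'))
E
python3 go.py .658 .006 .025 87
```

```text
[0.65750529 0.00769642 0.13990489]
t 1.82 tcp [0.6575 0.0077 0.1399] yaw 86.97 F [ 0.8  0.1 -0.4] open 0.452 q [ 0.1   0.89 -0.36  1.55  0.4   0.78  1.1 ]
row [-0.006  0.003  0.383] [-0. -0. -0.] rows needed 1.84
```

View pics/w1.png

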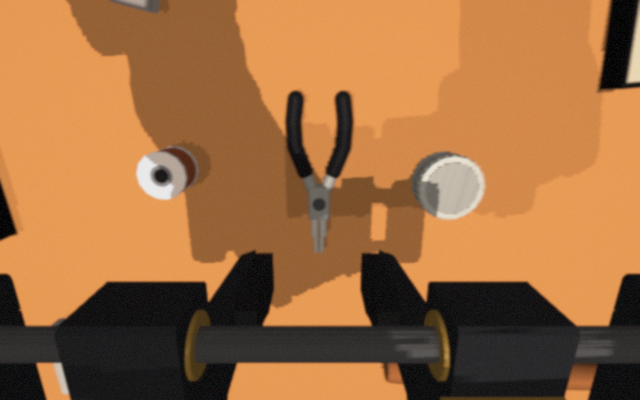

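```bash
python3 - <<'E'
from h import *
import json
m=json.load(open('w1.json')); m['world_to_cam']=np.array(m['world_to_cam'])
for n,u,v,z in (('tip',319,250,.006),('rivet',319,204,.012),('h1',294,97,.006),('h2',344,97,.006),('small',160.5,175.5,.028),('tin',449.5,186.5,.024)):
    print(n,px2w(m,u,v,z).round(4))
E
```

```text
tip [0.698  0.0062 0.006 ]
rivet [0.658  0.0082 0.012 ]
h1 [ 0.5809 -0.0052  0.006 ]
h2 [0.5828 0.0296 0.006 ]
small [ 0.627  -0.0983  0.028 ]
tin [0.6464 0.1001 0.024 ]
```

>>> {"fn": "play_rows", "kwargs": {
  "deltas": [
    [[0.1,-0.002,0.003,0.2,0,0,0],[0.1,-0.002,0.003,0.34,0,0,0],[0.1,-0.002,0.003,0.37,0,0,0],[0.1,-0.002,0.003,0.37,0,0,0]]
  ]
}}

```text
clock: 2.33
tool_pos: [0.6584, 0.0091, 0.03]
eef_rot: [0.725, 0.689, 0.0, -0.001]
contact_force: [-0.1, -0.0, 0.5]
opening: 0.452
```

```bash
for i in 1 2; do python3 go.py .658 .007 .0215 87; done
```

```text
t 2.33 tcp [0.6584 0.0091 0.03  ] yaw 87.1 F [-0.1 -0.   0.5] open 0.452 q [ 0.07  1.05 -0.29  1.57  0.46  0.59  1.05]
row [-0.007 -0.001  0.028] [-0.    -0.001  0.001] rows needed 0.14
t 2.33 tcp [0.6584 0.0091 0.03  ] yaw 87.1 F [-0.1 -0.   0.5] open 0.452 q [ 0.07  1.05 -0.29  1.57  0.46  0.59  1.05]
row [-0.007 -0.001  0.028] [-0.    -0.001  0.001] rows needed 0.14
```

>>> {"fn": "play_rows", "kwargs": {
  "deltas": [
    [[0.1,-0.005,0,0.027,0,0,0],[0.1,-0.005,0,0.027,0,0,0],[1,-0.005,0,0.027,0,0,0],[1,-0.005,0,0.027,0,0,0],[1,-0.005,0,0.027,0,0,0]]
  ],
  "force": 25
}}

```text
clock: 2.95
tool_pos: [0.6583, 0.0074, 0.0222]
eef_rot: [0.725, 0.689, 0.0, -0.001]
contact_force: [-0.8, -0.0, 2.8]
opening: 0.182
```

```bash
python3 go.py .658 .007 .15 87
```

```text
t 2.95 tcp [0.6583 0.0074 0.0222] yaw 87.08 F [-0.8 -0.   2.8] open 0.182 q [ 0.07  1.06 -0.29  1.57  0.47  0.58  1.05]
row [-0.001 -0.001 -0.426] [-0. -0.  0.] rows needed 2.05
```

>>> {"fn": "play_rows", "kwargs": {
  "deltas": [
    [[1,0,0,-0.1,0,0,0],[1,0,0,-0.3,0,0,0],[1,0,0,-0.36,0,0,0],[1,0,0,-0.36,0,0,0]]
  ]
}}

```text
clock: 3.45
tool_pos: [0.6589, 0.0071, 0.131]
eef_rot: [0.725, 0.689, 0.001, -0.0]
contact_force: [0.0, 0.6, -1.7]
opening: 0.184
```

```bash
python3 go.py .5033 -.28 .13 89.7
```

```text
t 3.45 tcp [0.6589 0.0071 0.131 ] yaw 87.07 F [ 0.   0.6 -1.7] open 0.184 q [ 0.1   0.9  -0.35  1.55  0.41  0.76  1.1 ]
row [-0.982 -0.469  0.001] [ 0.    -0.001 -0.015] rows needed 5.23
```

>>> {"fn": "play_rows", "kwargs": {
  "deltas": [
    [[1,-0.982,-0.469,0.001,0,0,-0.015],[1,-0.982,-0.469,0.001,0,0,-0.015],[1,-0.982,-0.469,0.001,0,0,-0.015],[1,-0.982,-0.469,0.001,0,0,-0.015],[1,-0.982,-0.469,0.001,0,0,-0.015]]
  ]
}}

```text
clock: 4.08
tool_pos: [0.5074, -0.2689, 0.1279]
eef_rot: [0.708, 0.706, 0.0, -0.002]
contact_force: [1.1, -0.8, -0.6]
opening: 0.183
```

```bash
python3 go.py .5033 -.28 .1 89.7
```

```text
t 4.08 tcp [ 0.5074 -0.2689  0.1279] yaw 89.79 F [ 1.1 -0.8 -0.6] open 0.183 q [ 0.63  0.83 -0.39  1.82  0.52  0.6   1.49]
row [-0.037 -0.013  0.093] [-0.001 -0.001  0.001] rows needed 0.48
```

>>> {"fn": "play_rows", "kwargs": {
  "deltas": [
    [[1,-0.037,-0.013,0.05,0,0,0],[1,-0.037,-0.013,0.12,0,0,0],[1,-0.037,-0.013,0.12,0,0,0]]
  ]
}}

```text
clock: 4.45
tool_pos: [0.5016, -0.2782, 0.0889]
eef_rot: [0.708, 0.706, -0.0, -0.005]
contact_force: [-0.2, 0.2, 0.3]
opening: 0.179
```

```bash
python3 - <<'E'
from h import *
cv2.imwrite('pics/w2.png',vision.snapshot('wrist')[:,:,::-1])
cv2.imwrite('pics/s2.png',vision.snapshot('scene')[:,:,::-1])
crop('pics/s2.png',120,80,280,230,4,'pics/s2c.png')
E
python3 go.py .5033 -.28 .025 89.7
```

```text
t 4.55 tcp [ 0.5034 -0.2785  0.091 ] yaw 89.89 F [ 0.9  0.3 -1.5] open 0.176 q [ 0.63  0.89 -0.36  1.83  0.56  0.53  1.48]
row [-0.006  0.001  0.22 ] [-0.001 -0.002  0.001] rows needed 1.06
```

View pics/w2.png

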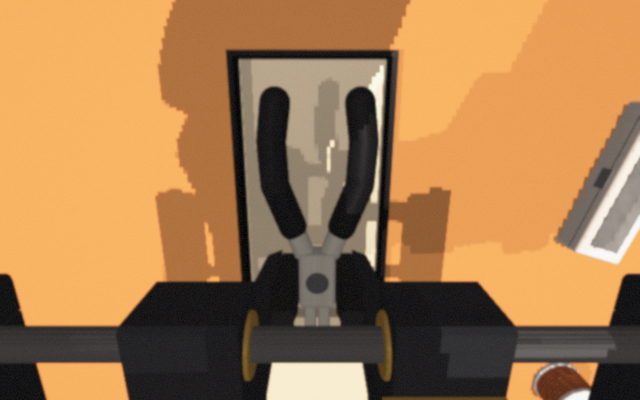

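View pics/s2c.png

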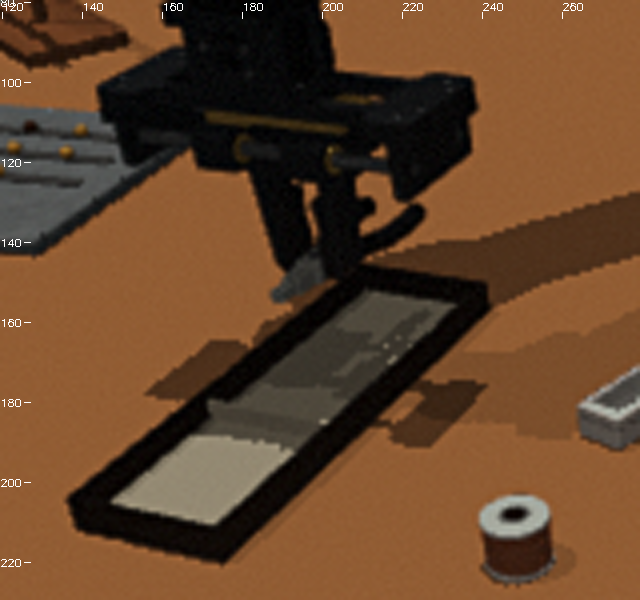

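>>> {"fn": "play_rows", "kwargs": {
  "deltas": [
    [[1,0.0,0.001,0.1,0,0,0],[1,-0.003,0.001,0.18,0,0,0],[1,-0.003,0.001,0.205,0,0,0],[1,-0.003,0.001,0.205,0,0,0]]
  ]
}}

```text
clock: 5.05
tool_pos: [0.5039, -0.2787, 0.0297]
eef_rot: [0.708, 0.707, 0.001, -0.003]
contact_force: [0.1, -0.2, -0.4]
opening: 0.179
```

```bash
python3 go.py .5033 -.28 .0245 89.7
```

```text
t 5.05 tcp [ 0.5039 -0.2787  0.0297] yaw 89.93 F [ 0.1 -0.2 -0.4] open 0.179 q [ 0.59  0.98 -0.29  1.84  0.61  0.42  1.43]
row [-0.005 -0.002  0.017] [-0.001 -0.002  0.001] rows needed 0.09
```

>>> {"fn": "play_rows", "kwargs": {
  "deltas": [
    [[1,-0.003,0,0.008,0,0,0],[1,-0.003,0,0.013,0,0,0],[1,-0.003,0,0.016,0,0,0]]
  ]
}}

```text
clock: 5.42
tool_pos: [0.504, -0.2797, 0.0252]
eef_rot: [0.708, 0.707, 0.001, -0.003]
contact_force: [0.8, -0.6, -1.3]
opening: 0.18
```

```bash
python3 go.py .5033 -.28 .0245 89.7
```

```text
t 5.42 tcp [ 0.504  -0.2797  0.0252] yaw 89.92 F [ 0.8 -0.6 -1.3] open 0.18 q [ 0.59  0.99 -0.28  1.83  0.62  0.41  1.43]
row [-0.001 -0.002  0.002] [-0.001 -0.001  0.001] rows needed 0.04
```

>>> {"fn": "play_rows", "kwargs": {
  "deltas": [
    [[1,0,0,0.002,0,0,0],[1,0,0,0.004,0,0,0],[1,0,0,0.004,0,0,0]]
  ]
}}

```text
clock: 5.8
tool_pos: [0.5041, -0.2797, 0.0251]
eef_rot: [0.708, 0.707, 0.0, -0.002]
contact_force: [-2.6, 1.5, 8.9]
opening: 0.181
```

```bash
python3 go.py .5033 -.28 .0245 89.7
```

```text
t 5.8 tcp [ 0.5041 -0.2797  0.0251] yaw 89.92 F [-2.6  1.5  8.9] open 0.181 q [ 0.59  0.99 -0.28  1.83  0.62  0.41  1.43]
row [-0.001 -0.002  0.002] [-0.001 -0.001  0.001] rows needed 0.03
```

>>> {"fn": "play_rows", "kwargs": {
  "deltas": [
    [[1,0,0,-0.001,0,0,0],[0.36,0,0,-0.001,0,0,0],[0.36,0,0,-0.001,0,0,0],[0.36,0,0,-0.001,0,0,0]]
  ]
}}

```text
clock: 6.3
tool_pos: [0.504, -0.2797, 0.0253]
eef_rot: [0.708, 0.707, 0.0, -0.002]
contact_force: [0.7, -0.6, -0.8]
opening: 0.315
```

>>> {"fn": "play_rows", "kwargs": {
  "deltas": [
    [[0.36,0,0,-0.08,0,0,0],[0.36,0,0,-0.25,0,0,0],[0.36,0,0,-0.4,0,0,0],[-0.5,0,0,-0.4,0,0,0]]
  ]
}}

```text
clock: 6.8
tool_pos: [0.5065, -0.281, 0.1485]
eef_rot: [0.708, 0.706, 0.002, 0.001]
contact_force: [-0.3, -0.4, 0.2]
opening: 0.41
```

```bash
python3 go.py .4555 .1005 .14 0; python3 - <<'E'
from h import *
import json
m=vision.camera_model('wrist');im=vision.snapshot('wrist')
cv2.imwrite('pics/w3.png',im[:,:,::-1])
m['world_to_cam']=m['world_to_cam'].tolist(); json.dump(m,open('w3.json','w'))
E
```

```text
t 6.8 tcp [ 0.5065 -0.281   0.1485] yaw 89.9 F [-0.3 -0.4  0.2] open 0.41 q [ 0.67  0.8  -0.42  1.8   0.51  0.65  1.52]
row [ 1.271 -0.172  0.03 ] [ 0.    -0.001  0.499] rows needed 8.4
```

View pics/w3.png

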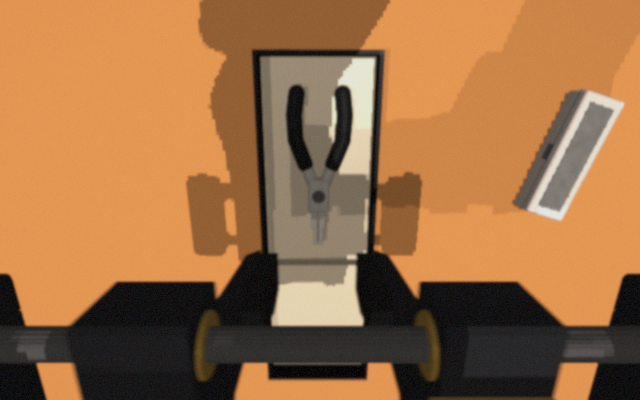

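>>> {"fn": "play_rows", "kwargs": {
  "deltas": [
    [[-0.5,0.98,-0.133,0.02,0,0,0.499],[-0.5,0.98,-0.133,0.02,0,0,0.499],[-0.5,0.98,-0.133,0.02,0,0,0.499],[-0.5,0.98,-0.133,0.02,0,0,0.499],[-0.5,0.98,-0.133,0.02,0,0,0.499]]
  ]
}}

```text
clock: 7.48
tool_pos: [0.4641, 0.016, 0.1401]
eef_rot: [0.951, 0.309, -0.001, -0.002]
contact_force: [0.8, 0.5, -0.3]
opening: 0.748
```

```bash
python3 go.py .4555 .1005 .14 0
```

```text
t 7.47 tcp [0.4641 0.016  0.1401] yaw 35.99 F [ 0.8  0.5 -0.3] open 0.748 q [-0.09  0.7  -0.06  2.14  0.12  0.3   0.38]
row [ 0.142 -0.245  0.002] [-0.001  0.001  0.2  ] rows needed 3.36
```

>>> {"fn": "play_rows", "kwargs": {
  "deltas": [
    [[-0.5,0.142,-0.245,0.002,0,0,0.2],[-0.5,0.142,-0.245,0.002,0,0,0.2],[-0.5,0.142,-0.245,0.002,0,0,0.2],[-0.5,0.142,-0.245,0.002,0,0,0.2],[-0.5,0.142,-0.245,0.002,0,0,0.2]]
  ]
}}

```text
clock: 8.1
tool_pos: [0.4546, 0.1003, 0.1388]
eef_rot: [1.0, 0.001, -0.003, -0.001]
contact_force: [-0.2, -0.2, -0.9]
opening: 0.749
```

```bash
cat > ws.py <<'E'
import sys
from h import *
import json
m=vision.camera_model('wrist');im=vision.snapshot('wrist')
cv2.imwrite(f'pics/{sys.argv[1]}.png',im[:,:,::-1])
m['world_to_cam']=m['world_to_cam'].tolist(); json.dump(m,open(f'{sys.argv[1]}.json','w'))
E
python3 ws.py w4; python3 go.py .455 .1005 .026 0
```

```text
t 8.15 tcp [0.4548 0.1002 0.139 ] yaw 0.08 F [-1.2 -0.  -0.1] open 0.748 q [-0.37  0.71  0.09  2.15 -0.21  0.3  -0.09]
row [ 0.003 -0.     0.377] [-0.001  0.002  0.   ] rows needed 1.81
```

View pics/w4.png

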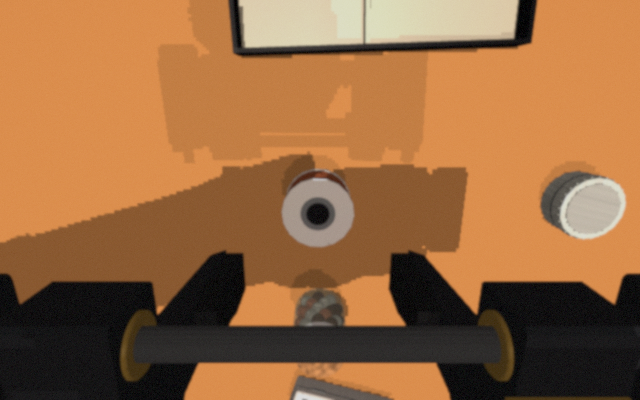

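```bash
python3 - <<'E'
from h import *
import json
m=json.load(open('w4.json')); m['world_to_cam']=np.array(m['world_to_cam'])
print(px2w(m,317.5,211,.034), px2w(m,585,208,.024))
E
```

```text
[0.45363872 0.1000317  0.034     ] [0.64236834 0.09936078 0.024     ]
```

>>> {"fn": "play_rows", "kwargs": {
  "deltas": [
    [[-0.5,0,0,0.2,0,0,0],[-0.5,0,0,0.33,0,0,0],[-0.5,0,0,0.377,0,0,0],[-0.5,0,0,0.377,0,0,0]]
  ]
}}

```text
clock: 8.65
tool_pos: [0.4548, 0.1003, 0.0253]
eef_rot: [1.0, 0.001, -0.006, -0.0]
contact_force: [-0.3, 0.2, 0.4]
opening: 0.75
```

>>> {"fn": "play_rows", "kwargs": {
  "deltas": [
    [[1,0,0,0,0,0,0],[1,0,0,0,0,0,0],[1,0,0,0,0,0,0],[1,0,0,0,0,0,0]]
  ],
  "force": 25
}}

```text
clock: 9.15
tool_pos: [0.4549, 0.1003, 0.0254]
eef_rot: [1.0, 0.001, -0.006, -0.001]
contact_force: [-0.3, -0.0, -1.1]
opening: 0.529
```

```bash
python3 go.py .455 .1005 .15 0
```

```text
t 9.15 tcp [0.4549 0.1003 0.0254] yaw 0.14 F [-0.3 -0.  -1.1] open 0.529 q [-0.32  0.95  0.01  2.17 -0.39  0.04  0.08]
row [-0.004 -0.001 -0.415] [-0.     0.004  0.001] rows needed 1.99
```

>>> {"fn": "play_rows", "kwargs": {
  "deltas": [
    [[1,0,0,-0.1,0,0,0],[1,0,0,-0.3,0,0,0],[1,0,0,-0.415,0,0,0],[1,0,0,-0.415,0,0,0]]
  ]
}}

```text
clock: 9.65
tool_pos: [0.4576, 0.1006, 0.152]
eef_rot: [1.0, 0.001, -0.003, -0.001]
contact_force: [0.3, 0.3, -1.4]
opening: 0.53
```

```bash
python3 ws.py w5; python3 go.py .617 -.2807 .15 -0.3
```

```text
t 9.7 tcp [0.4567 0.1005 0.1506] yaw 0.17 F [-0.9  0.2 -1.1] open 0.527 q [-0.43  0.7   0.18  2.13 -0.36  0.35  0.06]
row [ 0.531  1.272 -0.005] [-0.     0.003  0.003] rows needed 6.62
```

View pics/w5.png

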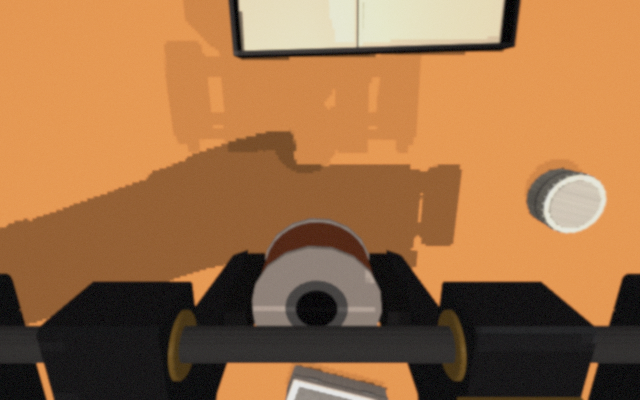

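>>> {"fn": "play_rows", "kwargs": {
  "deltas": [
    [[1,0.4,0.958,-0.005,0,0,0.003],[1,0.4,0.958,-0.005,0,0,0.003],[1,0.4,0.958,-0.005,0,0,0.003],[1,0.4,0.958,-0.005,0,0,0.003],[1,0.4,0.958,-0.005,0,0,0.003]]
  ]
}}

```text
clock: 10.32
tool_pos: [0.577, -0.1881, 0.1482]
eef_rot: [1.0, -0.003, -0.006, -0.002]
contact_force: [0.8, 0.3, -1.5]
opening: 0.526
```

```bash
python3 go.py .617 -.2807 .1 -0.3
```

```text
t 10.32 tcp [ 0.577  -0.1881  0.1482] yaw -0.38 F [ 0.8  0.3 -1.5] open 0.526 q [ 0.15  0.82  0.16  1.71 -0.2   0.64  0.42]
row [0.137 0.308 0.158] [-0.001  0.004 -0.   ] rows needed 1.79
```

>>> {"fn": "play_rows", "kwargs": {
  "deltas": [
    [[1,0.137,0.308,0.02,0,0.004,0],[1,0.137,0.308,0.1,0,0.004,0],[1,0.137,0.308,0.158,0,0.004,0],[1,0.137,0.308,0.158,0,0.004,0]]
  ]
}}

```text
clock: 10.82
tool_pos: [0.6146, -0.278, 0.0962]
eef_rot: [1.0, -0.003, -0.003, -0.004]
contact_force: [0.6, 1.7, -1.2]
opening: 0.525
```

```bash
python3 ws.py w6; python3 go.py .617 -.2807 .034 -0.3
```

```text
t 10.88 tcp [ 0.6158 -0.2779  0.0979] yaw -0.29 F [-0.1 -0.7 -2.2] open 0.529 q [ 0.29  0.96  0.14  1.51 -0.19  0.69  0.51]
row [0.005 0.011 0.213] [-0.002  0.001  0.   ] rows needed 1.02
```

View pics/w6.png

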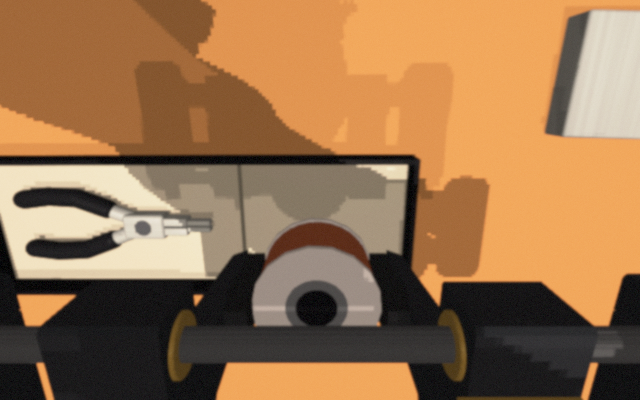

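```bash
python3 - <<'E'
from h import *
import json
m=json.load(open('w6.json')); m['world_to_cam']=np.array(m['world_to_cam'])
print(px2w(m,418,157,.02), px2w(m,240,166,.014))
E
```

```text
[ 0.67119154 -0.23641307  0.02      ] [ 0.56793858 -0.24212826  0.014     ]
```

>>> {"fn": "play_rows", "kwargs": {
  "deltas": [
    [[1,0.005,0.01,0.08,0,0,0],[1,0.005,0.01,0.17,0,0,0],[1,0.005,0.01,0.213,0,0,0],[1,0.005,0.01,0.213,0,0,0]]
  ]
}}

```text
clock: 11.38
tool_pos: [0.617, -0.2792, 0.0337]
eef_rot: [1.0, -0.002, -0.002, -0.004]
contact_force: [0.4, -0.5, -0.2]
opening: 0.529
```

```bash
python3 go.py .617 -.2807 .029 -0.3
```

```text
t 11.38 tcp [ 0.617  -0.2792  0.0337] yaw -0.22 F [ 0.4 -0.5 -0.2] open 0.529 q [ 0.3   1.05  0.12  1.51 -0.2   0.59  0.52]
row [0.    0.005 0.016] [-0.003  0.001  0.   ] rows needed 0.08
```

>>> {"fn": "play_rows", "kwargs": {
  "deltas": [
    [[1,0,0.003,0.008,0,0,0],[1,0,0.003,0.014,0,0,0],[1,0,0.003,0.016,0,0,0],[1,0,0.003,0.016,0,0,0]]
  ]
}}

```text
clock: 11.88
tool_pos: [0.617, -0.2801, 0.0291]
eef_rot: [1.0, -0.002, -0.002, -0.004]
contact_force: [0.2, -0.0, -1.8]
opening: 0.527
```

```bash
python3 go.py .617 -.2807 .028 -0.3
```

```text
t 11.88 tcp [ 0.617  -0.2801  0.0291] yaw -0.22 F [ 0.2 -0.  -1.8] open 0.527 q [ 0.3   1.06  0.12  1.51 -0.2   0.59  0.52]
row [0.    0.002 0.004] [-0.003  0.001  0.   ] rows needed 0.05
```

>>> {"fn": "play_rows", "kwargs": {
  "deltas": [
    [[1,0,0,0.002,0,0,0],[1,0,0,0.003,0,0,0],[1,0,0,0.003,0,0,0]]
  ]
}}

```text
clock: 12.25
tool_pos: [0.617, -0.2802, 0.0284]
eef_rot: [1.0, -0.002, -0.002, -0.004]
contact_force: [0.3, 0.5, 0.9]
opening: 0.525
```

>>> {"fn": "play_rows", "kwargs": {
  "deltas": [
    [[1,0,0,0.001,0,0,0],[-0.3,0,0,0.001,0,0,0],[-0.3,0,0,0.001,0,0,0],[-0.3,0,0,0.001,0,0,0],[-0.3,0,0,0.001,0,0,0]]
  ]
}}

```text
clock: 12.88
tool_pos: [0.6171, -0.2802, 0.0281]
eef_rot: [1.0, -0.002, -0.002, -0.004]
contact_force: [1.0, -0.1, -0.6]
opening: 0.654
```

```bash
python3 go.py .617 -.2807 .15 -0.3
```

```text
t 12.88 tcp [ 0.6171 -0.2802  0.0281] yaw -0.23 F [ 1.  -0.1 -0.6] open 0.654 q [ 0.3   1.06  0.12  1.51 -0.2   0.59  0.52]
row [-0.002 -0.001 -0.406] [-0.002  0.001  0.   ] rows needed 1.95
```

>>> {"fn": "play_rows", "kwargs": {
  "deltas": [
    [[-0.3,0,0,-0.06,0,0,0],[-0.3,0,0,-0.2,0,0,0],[-0.3,0,0,-0.4,0,0,0],[-0.3,0,0,-0.4,0,0,0]]
  ]
}}

```text
clock: 13.38
tool_pos: [0.6211, -0.2833, 0.1549]
eef_rot: [1.0, -0.002, 0.004, -0.001]
contact_force: [-0.3, -0.3, 0.1]
opening: 0.651
```

```bash
python3 ws.py w7; python3 go.py .4755 -.092 .15 73
```

```text
t 13.43 tcp [ 0.6193 -0.2821  0.1519] yaw -0.23 F [-0.8  0.8 -1.2] open 0.649 q [ 0.28  0.89  0.16  1.48 -0.18  0.78  0.51]
row [-0.482 -0.632  0.009] [-0.001 -0.002 -0.407] rows needed 6.84
```

View pics/w7.png

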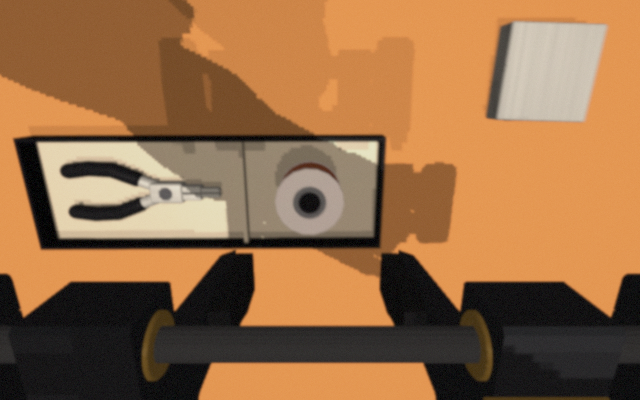

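>>> {"fn": "play_rows", "kwargs": {
  "deltas": [
    [[0.05,-0.482,-0.632,0.009,0,0,-0.407],[0.05,-0.482,-0.632,0.009,0,0,-0.407],[0.05,-0.482,-0.632,0.009,0,0,-0.407],[0.05,-0.482,-0.632,0.009,0,0,-0.407],[0.05,-0.482,-0.632,0.009,0,0,-0.407]]
  ]
}}

```text
clock: 14.05
tool_pos: [0.4715, -0.088, 0.1494]
eef_rot: [0.89, 0.455, -0.001, -0.005]
contact_force: [1.5, -1.0, 0.5]
opening: 0.475
```

```bash
python3 go.py .4755 -.092 .15 73
```

```text
t 14.05 tcp [ 0.4715 -0.088   0.1494] yaw 54.19 F [ 1.5 -1.   0.5] open 0.475 q [ 0.14  0.69 -0.07  2.09  0.1   0.37  0.93]
row [-0.003  0.019 -0.002] [-0.003 -0.001 -0.105] rows needed 1.76
```

>>> {"fn": "play_rows", "kwargs": {
  "deltas": [
    [[0.05,-0.003,0.019,-0.002,-0.003,0,-0.105],[0.05,-0.003,0.019,-0.002,-0.003,0,-0.105],[0.05,-0.003,0.019,-0.002,-0.003,0,-0.105]]
  ]
}}

```text
clock: 14.42
tool_pos: [0.4749, -0.0919, 0.1494]
eef_rot: [0.804, 0.595, 0.001, -0.001]
contact_force: [0.6, -0.1, -0.1]
opening: 0.478
```

```bash
python3 ws.py w8; python3 go.py .4755 -.092 .027 73
```

```text
t 14.47 tcp [ 0.475  -0.0919  0.1495] yaw 72.91 F [ 0.   0.1 -0.6] open 0.476 q [ 0.19  0.7  -0.14  2.08  0.24  0.38  1.13]
row [-0.001  0.002  0.408] [-0.    -0.001 -0.   ] rows needed 1.96
```

View pics/w8.png

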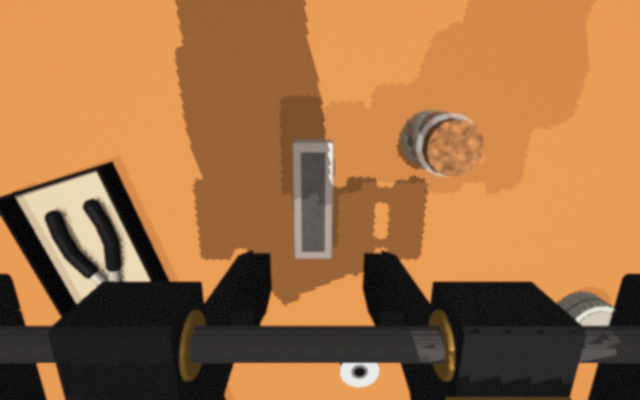

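```bash
python3 - <<'E'
from h import *
import json
m=json.load(open('w8.json')); m['world_to_cam']=np.array(m['world_to_cam'])
P=np.array([px2w(m,u,v,.02)[:2] for u,v in ((292.5,142),(333,142),(332,258.5),(294.5,258.5))])
print(P,P.mean(0)); d=(P[2]+P[3]-P[0]-P[1]); print(np.degrees(np.arctan2(d[1],d[0])),np.linalg.norm(d)/2,np.linalg.norm(P[1]-P[0]))
E
```

```text
[[ 0.42674537 -0.09604221]
 [ 0.43519901 -0.06852819]
 [ 0.52231733 -0.09478119]
 [ 0.51361673 -0.12295741]] [ 0.47446961 -0.09557725]
-16.99223379519503 0.0909660170524384 0.028783418897212677
```

>>> {"fn": "play_rows", "kwargs": {
  "deltas": [
    [[0.05,-0.006,0.003,0.2,0,0,0],[0.05,-0.006,0.003,0.34,0,0,0],[0.05,-0.006,0.003,0.405,0,0,0],[0.05,-0.006,0.003,0.405,0,0,0]]
  ]
}}

```text
clock: 14.98
tool_pos: [0.4744, -0.0932, 0.0266]
eef_rot: [0.805, 0.594, 0.0, -0.002]
contact_force: [-0.1, -0.1, 0.9]
opening: 0.474
```

```bash
python3 go.py .475 -.0935 .026 73
```

```text
t 14.97 tcp [ 0.4744 -0.0932  0.0266] yaw 72.83 F [-0.1 -0.1  0.9] open 0.474 q [ 0.12  0.94 -0.03  2.12  0.29  0.08  1.08]
row [-0.     0.002  0.002] [-0.001 -0.001 -0.001] rows needed 0.03
```

>>> {"fn": "play_rows", "kwargs": {
  "deltas": [
    [[1,0,0,0,0,0,0],[1,0,0,0,0,0,0],[1,0,0,0,0,0,0],[1,0,0,0,0,0,0]]
  ],
  "force": 20
}}

```text
clock: 15.48
tool_pos: [0.4748, -0.0933, 0.0273]
eef_rot: [0.805, 0.594, 0.001, -0.002]
contact_force: [0.3, 0.3, 4.4]
opening: 0.337
```

>>> {"fn": "play_rows", "kwargs": {
  "deltas": [
    [[1,0,0,-0.1,0,0,0],[1,0,0,-0.25,0,0,0],[1,0,0,-0.4,0,0,0],[1,0,0,-0.4,0,0,0]]
  ]
}}

```text
clock: 15.98
tool_pos: [0.4766, -0.0942, 0.1501]
eef_rot: [0.805, 0.593, 0.003, 0.0]
contact_force: [0.8, 0.3, 0.4]
opening: 0.336
```

```bash
python3 ws.py w9; python3 go.py .4414 .282 .15 1.6
```

```text
t 16.02 tcp [ 0.4757 -0.0941  0.1485] yaw 72.78 F [ 0.   0.4 -0.6] open 0.339 q [ 0.2   0.7  -0.15  2.08  0.26  0.38  1.11]
row [ 1.164e+00 -4.800e-01 -1.000e-03] [-0.    -0.001  0.395] rows needed 6.65
```

View pics/w9.png

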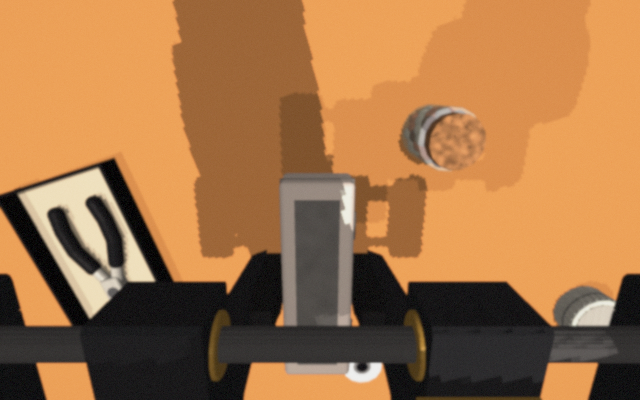

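>>> {"fn": "play_rows", "kwargs": {
  "deltas": [
    [[1,0.97,-0.4,0,0,0,0.395],[1,0.97,-0.4,0,0,0,0.395],[1,0.97,-0.4,0,0,0,0.395],[1,0.97,-0.4,0,0,0,0.395],[1,0.97,-0.4,0,0,0,0.395]]
  ]
}}

```text
clock: 16.65
tool_pos: [0.4463, 0.2189, 0.1481]
eef_rot: [0.987, 0.163, -0.0, -0.001]
contact_force: [1.2, 0.1, -0.3]
opening: 0.337
```

```bash
python3 go.py .4413 .2821 .12 1.6
```

```text
t 16.65 tcp [0.4463 0.2189 0.1481] yaw 18.74 F [ 1.2  0.1 -0.3] open 0.337 q [-0.65  0.72  0.17  2.06 -0.31  0.39  0.09]
row [ 0.052 -0.205  0.094] [-0.001  0.     0.095] rows needed 1.6
```

>>> {"fn": "play_rows", "kwargs": {
  "deltas": [
    [[1,0.052,-0.205,0.03,0,0,0.095],[1,0.052,-0.205,0.094,0,0,0.095],[1,0.052,-0.205,0.15,0,0,0.095],[1,0.052,-0.205,0.15,0,0,0.095]]
  ]
}}

```text
clock: 17.15
tool_pos: [0.4398, 0.2814, 0.101]
eef_rot: [1.0, 0.015, -0.002, 0.001]
contact_force: [0.4, -0.5, -1.0]
opening: 0.34
```

```bash
python3 ws.py w10; python3 - <<'E'
from h import *
cv2.imwrite('pics/d10.png',vision.snapshot('side')[:,:,::-1])
crop('pics/d10.png',200,210,400,400,3,'pics/d10c.png')
E
python3 go.py .4413 .2821 .035 1.6
```

```text
t 17.25 tcp [0.4411 0.2816 0.1026] yaw 1.62 F [-0.   0.1 -0.6] open 0.336 q [-0.79  0.83  0.22  2.   -0.48  0.36 -0.15]
row [ 0.001 -0.002  0.225] [-0.  0.  0.] rows needed 1.08
```

View pics/w10.png

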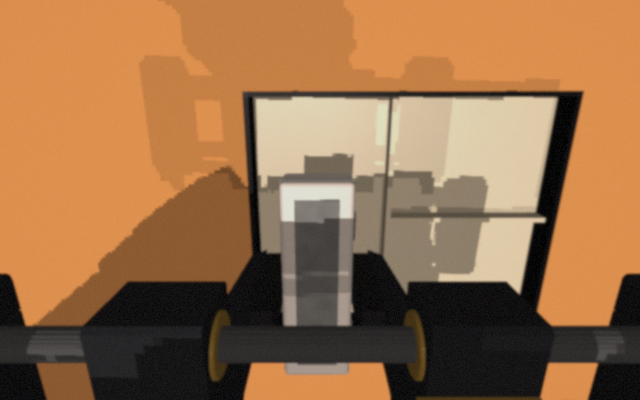

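View pics/d10c.png

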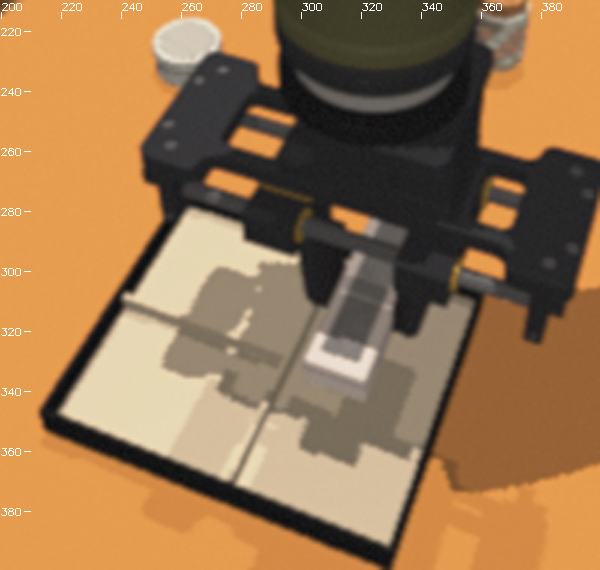

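```bash
python3 - <<'E'
from h import *
import json
m=json.load(open('w10.json')); m['world_to_cam']=np.array(m['world_to_cam'])
a=px2w(m,245,93,.02)[:2]; b=px2w(m,390.5,97,.014)[:2];c=px2w(m,582,93,.02)[:2]
t=np.radians(1.63);Rm=np.array([[np.cos(t),-np.sin(t)],[np.sin(t),np.cos(t)]])
o=np.array([.4918,.2835])
for p,l in ((a,(-.0945,.078)),(b,(-.008,.075)),(c,(.0945,.078))): print(p,o+Rm@np.array(l))
print(np.degrees(np.arctan2(*(c-a)[::-1])))
E
```

```text
[0.39666769 0.35630591] [0.39511953 0.35878038]
[0.47847327 0.35644946] [0.48166986 0.35824209]
[0.58261571 0.36159085] [0.58404305 0.36415649]
1.6280011174335791
```

>>> {"fn": "play_rows", "kwargs": {
  "deltas": [
    [[1,0,0,0.08,0,0,0],[1,0,0,0.17,0,0,0],[1,0,0,0.22,0,0,0],[1,0,0,0.22,0,0,0]]
  ]
}}

```text
clock: 17.75
tool_pos: [0.4409, 0.2811, 0.0362]
eef_rot: [1.0, 0.014, -0.001, 0.0]
contact_force: [0.1, 0.0, -0.5]
opening: 0.335
```

```bash
python3 go.py .441 .2815 .03 1.6
```

```text
t 17.75 tcp [0.4409 0.2811 0.0362] yaw 1.59 F [ 0.1  0.  -0.5] open 0.335 q [-0.73  0.94  0.13  2.01 -0.52  0.22 -0.12]
row [ 0.001 -0.001  0.021] [ 0.     0.001 -0.   ] rows needed 0.1
```

>>> {"fn": "play_rows", "kwargs": {
  "deltas": [
    [[1,0,0,0.01,0,0,0],[1,0,0,0.018,0,0,0],[1,0,0,0.02,0,0,0],[1,0,0,0.02,0,0,0]]
  ]
}}

```text
clock: 18.25
tool_pos: [0.441, 0.2813, 0.0305]
eef_rot: [1.0, 0.014, -0.001, 0.0]
contact_force: [-0.5, -0.6, -1.3]
opening: 0.337
```

```bash
python3 go.py .441 .2815 .0295 1.6
```

```text
t 18.25 tcp [0.441  0.2813 0.0305] yaw 1.59 F [-0.5 -0.6 -1.3] open 0.337 q [-0.73  0.96  0.12  2.01 -0.52  0.21 -0.12]
row [ 0.    -0.001  0.003] [ 0.     0.001 -0.   ] rows needed 0.02
```

>>> {"fn": "play_rows", "kwargs": {
  "deltas": [
    [[1,0,0,0.002,0,0,0],[1,0,0,0.003,0,0,0],[1,0,0,0.003,0,0,0]]
  ]
}}

```text
clock: 18.62
tool_pos: [0.441, 0.2812, 0.0303]
eef_rot: [1.0, 0.014, -0.001, -0.0]
contact_force: [-0.5, -0.1, 7.1]
opening: 0.341
```

>>> {"fn": "play_rows", "kwargs": {
  "deltas": [
    [[1,0,0,-0.001,0,0,0],[0.17,0,0,-0.001,0,0,0],[0.17,0,0,-0.001,0,0,0],[0.17,0,0,-0.001,0,0,0]]
  ]
}}

```text
clock: 19.12
tool_pos: [0.441, 0.2812, 0.0305]
eef_rot: [1.0, 0.014, -0.001, -0.0]
contact_force: [-1.1, -0.6, -0.9]
opening: 0.417
```

>>> {"fn": "play_rows", "kwargs": {
  "deltas": [
    [[0.17,0,0,-0.06,0,0,0],[0.17,0,0,-0.2,0,0,0],[0.17,0,0,-0.4,0,0,0],[-0.4,0,0,-0.4,0,0,0]]
  ]
}}

```text
clock: 19.62
tool_pos: [0.4435, 0.2823, 0.1553]
eef_rot: [1.0, 0.014, 0.003, -0.002]
contact_force: [-0.1, 0.1, -0.3]
opening: 0.503
```

```bash
python3 ws.py w11; python3 go.py .648 .1005 .15 1.6
```

```text
t 19.68 tcp [0.4421 0.2819 0.1532] yaw 1.59 F [ 0.  -0.1  0.3] open 0.55 q [-0.83  0.75  0.3   1.98 -0.45  0.48 -0.17]
row [0.669 0.624 0.01 ] [-0.001 -0.001 -0.   ] rows needed 4.39
```

View pics/w11.png

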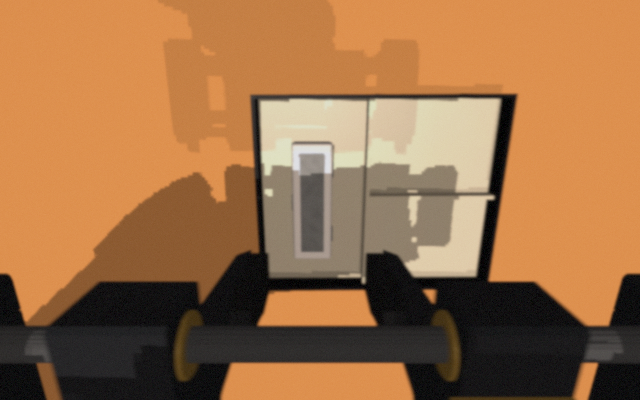

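>>> {"fn": "play_rows", "kwargs": {
  "deltas": [
    [[-0.45,0.669,0.624,0.01,0,0,0],[-0.45,0.669,0.624,0.01,0,0,0],[-0.45,0.669,0.624,0.01,0,0,0],[-0.45,0.669,0.624,0.01,0,0,0],[-0.45,0.669,0.624,0.01,0,0,0]]
  ]
}}

```text
clock: 20.3
tool_pos: [0.6497, 0.0954, 0.1492]
eef_rot: [1.0, 0.011, 0.001, -0.0]
contact_force: [0.0, 0.6, -0.5]
opening: 0.722
```

```bash
python3 ws.py w12; python3 go.py .648 .1005 .12 1.6
```

```text
t 20.35 tcp [0.6512 0.0937 0.1493] yaw 1.21 F [ 3.  -1.7  0.5] open 0.728 q [-0.37  0.88  0.3   1.57 -0.34  0.74  0.1 ]
row [-0.011 -0.023  0.097] [ 0.    -0.001 -0.002] rows needed 0.48
```

View pics/w12.png

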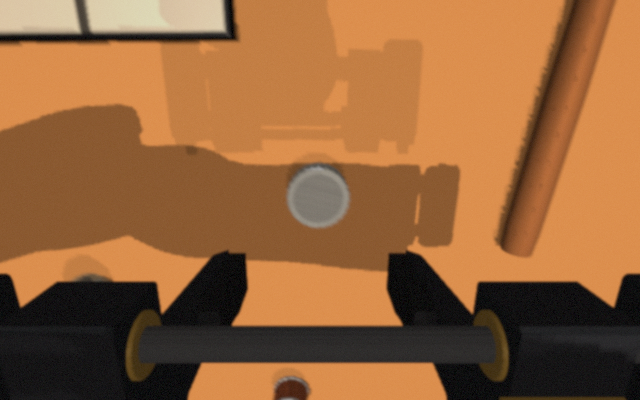

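>>> {"fn": "play_rows", "kwargs": {
  "deltas": [
    [[-0.45,-0.01,-0.023,0.15,0,0,0],[-0.45,-0.01,-0.023,0.3,0,0,0],[-0.45,-0.01,-0.023,0.39,0,0,0],[-0.45,-0.01,-0.023,0.41,0,0,0],[-0.45,-0.01,-0.023,0.41,0,0,0]]
  ]
}}

```text
clock: 20.98
tool_pos: [0.6481, 0.1009, 0.0262]
eef_rot: [1.0, 0.011, 0.002, 0.001]
contact_force: [-0.3, -0.1, 0.4]
opening: 0.723
```

```bash
python3 go.py .648 .1005 .025 1.6
```

```text
t 20.98 tcp [0.6481 0.1009 0.0262] yaw 1.24 F [-0.3 -0.1  0.4] open 0.723 q [-0.34  1.05  0.22  1.6  -0.39  0.53  0.13]
row [-0.     0.001  0.004] [ 0.    -0.001 -0.002] rows needed 0.04
```

>>> {"fn": "play_rows", "kwargs": {
  "deltas": [
    [[1,0,0,0.003,0,0,0],[1,0,0,0.003,0,0,0],[1,0,0,0.003,0,0,0],[1,0,0,0.003,0,0,0]]
  ],
  "force": 20
}}

```text
clock: 21.48
tool_pos: [0.6488, 0.1011, 0.0264]
eef_rot: [1.0, 0.011, 0.003, 0.0]
contact_force: [-1.0, 0.5, 5.9]
opening: 0.516
```

```bash
python3 go.py .648 .1005 .15 1.6
```

```text
t 21.48 tcp [0.6488 0.1011 0.0264] yaw 1.24 F [-1.   0.5  5.9] open 0.516 q [-0.34  1.05  0.22  1.6  -0.39  0.53  0.13]
row [-0.     0.002 -0.412] [ 0.    -0.002 -0.002] rows needed 1.98
```

>>> {"fn": "play_rows", "kwargs": {
  "deltas": [
    [[1,0,0,-0.1,0,0,0],[1,0,0,-0.25,0,0,0],[1,0,0,-0.4,0,0,0],[1,0,0,-0.4,0,0,0]]
  ]
}}

```text
clock: 21.98
tool_pos: [0.6507, 0.1011, 0.1503]
eef_rot: [1.0, 0.011, 0.006, 0.0]
contact_force: [0.5, -0.5, -0.8]
opening: 0.514
```

```bash
python3 ws.py w13; python3 go.py .5332 .3225 .15 1.6
```

```text
t 22.02 tcp [0.649  0.1012 0.1479] yaw 1.24 F [-0.3  0.  -1.2] open 0.511 q [-0.38  0.88  0.3   1.58 -0.34  0.73  0.09]
row [-0.37  -0.746 -0.01 ] [ 0.    -0.003 -0.002] rows needed 4.0
```

View pics/w13.png

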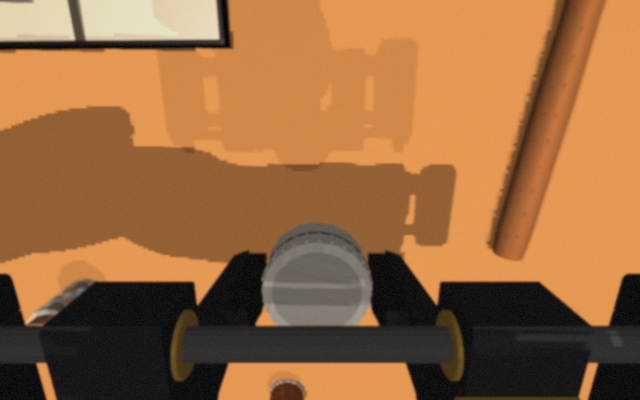

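>>> {"fn": "play_rows", "kwargs": {
  "deltas": [
    [[1,-0.372,-0.744,-0.01,0,-0.003,0],[1,-0.372,-0.744,-0.01,0,-0.003,0],[1,-0.372,-0.744,-0.01,0,-0.003,0],[1,-0.372,-0.744,-0.01,0,-0.003,0],[1,-0.372,-0.744,0.05,0,-0.003,0]]
  ]
}}

```text
clock: 22.65
tool_pos: [0.5279, 0.3299, 0.1304]
eef_rot: [1.0, 0.017, -0.003, -0.002]
contact_force: [-0.5, -0.6, -0.6]
opening: 0.52
```

```bash
python3 go.py .5325 .322 .04 1.6
```

```text
t 22.65 tcp [0.5279 0.3299 0.1304] yaw 1.9 F [-0.5 -0.6 -0.6] open 0.52 q [-0.8   0.88  0.32  1.69 -0.42  0.65 -0.22]
row [0.016 0.028 0.301] [-0.001  0.002  0.002] rows needed 1.45
```

>>> {"fn": "play_rows", "kwargs": {
  "deltas": [
    [[1,0.016,0.028,0.02,0,0.002,0.002],[1,0.016,0.028,0.1,0,0.002,0.002],[1,0.016,0.028,0.2,0,0.002,0.002],[1,0.016,0.028,0.28,0,0.002,0.002],[1,0.016,0.028,0.29,0,0.002,0.002]]
  ]
}}

```text
clock: 23.28
tool_pos: [0.5323, 0.3186, 0.0412]
eef_rot: [1.0, 0.012, -0.001, -0.0]
contact_force: [-0.4, -0.3, 0.2]
opening: 0.517
```

```bash
python3 go.py .5325 .322 .030 1.6; python3 - <<'E'
from h import *
cv2.imwrite('pics/d14.png',vision.snapshot('side')[:,:,::-1])
crop('pics/d14.png',170,230,370,400,4,'pics/d14c.png')
E
```

```text
t 23.27 tcp [0.5323 0.3186 0.0412] yaw 1.34 F [-0.4 -0.3  0.2] open 0.517 q [-0.75  1.01  0.25  1.72 -0.47  0.48 -0.17]
row [ 0.001 -0.011  0.037] [-0.     0.001 -0.001] rows needed 0.19
```

View pics/d14c.png

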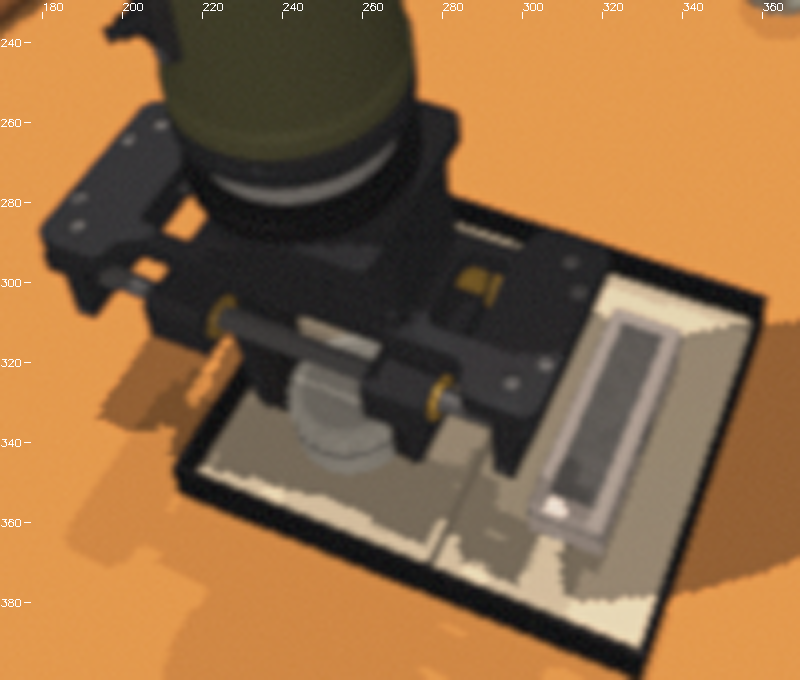

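>>> {"fn": "play_rows", "kwargs": {
  "deltas": [
    [[1,0.001,-0.01,0.02,0,0,0],[1,0.001,-0.01,0.032,0,0,0],[1,0.001,-0.01,0.036,0,0,0],[1,0.001,-0.01,0.038,0,0,0]]
  ]
}}

```text
clock: 23.82
tool_pos: [0.5332, 0.3225, 0.0309]
eef_rot: [1.0, 0.012, -0.0, -0.001]
contact_force: [-0.3, 0.7, -1.3]
opening: 0.512
```

```bash
python3 go.py .5325 .322 .029 1.6
```

```text
t 23.82 tcp [0.5332 0.3225 0.0309] yaw 1.38 F [-0.3  0.7 -1.3] open 0.512 q [-0.75  1.02  0.24  1.71 -0.47  0.47 -0.17]
row [-0.002  0.002  0.006] [-0.001  0.    -0.001] rows needed 0.03
```

>>> {"fn": "play_rows", "kwargs": {
  "deltas": [
    [[1,0,0,0.002,0,0,0],[1,0,0,0.004,0,0,0],[1,0,0,0.005,0,0,0],[1,0,0,0.005,0,0,0]]
  ]
}}

```text
clock: 24.32
tool_pos: [0.5332, 0.3226, 0.0296]
eef_rot: [1.0, 0.012, -0.0, -0.001]
contact_force: [-0.4, 0.5, 1.3]
opening: 0.517
```

>>> {"fn": "play_rows", "kwargs": {
  "deltas": [
    [[1,0,0,0.001,0,0,0],[1,0,0,0.002,0,0,0],[1,0,0,0.002,0,0,0]]
  ]
}}

```text
clock: 24.7
tool_pos: [0.5332, 0.3226, 0.0295]
eef_rot: [1.0, 0.012, -0.0, -0.001]
contact_force: [-2.1, -0.6, 5.7]
opening: 0.517
```

Contact with the floor; release to about 54 mm (98 mm compartment) and rise.

>>> {"fn": "play_rows", "kwargs": {
  "deltas": [
    [[1,0,0,-0.001,0,0,0],[-0.22,0,0,-0.001,0,0,0],[-0.22,0,0,-0.001,0,0,0],[-0.22,0,0,-0.001,0,0,0]]
  ]
}}

```text
clock: 25.2
tool_pos: [0.5332, 0.3226, 0.0297]
eef_rot: [1.0, 0.012, -0.0, -0.001]
contact_force: [0.1, 0.7, 0.7]
opening: 0.613
```

>>> {"fn": "play_rows", "kwargs": {
  "deltas": [
    [[-0.22,0,0,-0.06,0,0,0],[-0.22,0,0,-0.2,0,0,0],[-0.22,0,0,-0.4,0,0,0],[-0.2,0,0,-0.4,0,0,0]]
  ]
}}

```text
clock: 25.7
tool_pos: [0.5366, 0.3235, 0.1556]
eef_rot: [1.0, 0.012, 0.005, -0.004]
contact_force: [0.7, -0.3, -0.7]
opening: 0.602
```

```bash
python3 ws.py w15; python3 go.py .627 -.0983 .15 1.6
```

```text
t 25.75 tcp [0.5347 0.323  0.153 ] yaw 1.37 F [ 1.   0.4 -0.4] open 0.602 q [-0.8   0.85  0.34  1.68 -0.42  0.68 -0.22]
row [0.274 1.411 0.004] [-0.002 -0.002 -0.001] rows needed 6.9
```

View pics/w15.png

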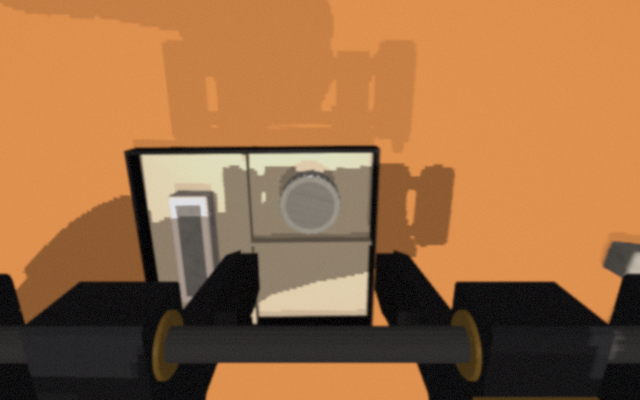

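Tin stands in its compartment (310,203). Now the small spool.

>>> {"fn": "play_rows", "kwargs": {
  "deltas": [
    [[-0.1,0.19,0.98,0,0,0,0],[-0.1,0.19,0.98,0,0,0,0],[-0.1,0.19,0.98,0,0,0,0],[-0.1,0.19,0.98,0,0,0,0],[-0.1,0.19,0.98,0,0,0,0]]
  ]
}}

```text
clock: 26.38
tool_pos: [0.5981, 0.0273, 0.1509]
eef_rot: [1.0, 0.011, 0.001, -0.002]
contact_force: [0.2, 0.8, -0.3]
opening: 0.548
```

```bash
python3 go.py .627 -.0983 .14 1.6
```

```text
t 26.38 tcp [0.5981 0.0273 0.1509] yaw 1.25 F [ 0.2  0.8 -0.3] open 0.548 q [-0.27  0.81  0.26  1.76 -0.34  0.61  0.21]
row [0.087 0.421 0.035] [-0.001 -0.001 -0.002] rows needed 2.07
```

>>> {"fn": "play_rows", "kwargs": {
  "deltas": [
    [[-0.1,0.087,0.421,0.035,0,0,-0.002],[-0.1,0.087,0.421,0.035,0,0,-0.002],[-0.1,0.087,0.421,0.035,0,0,-0.002],[-0.1,0.087,0.421,0.035,0,0,-0.002]]
  ]
}}

```text
clock: 26.88
tool_pos: [0.6262, -0.0984, 0.139]
eef_rot: [1.0, 0.013, 0.0, -0.003]
contact_force: [0.4, 0.2, 0.1]
opening: 0.548
```

```bash
python3 ws.py w16; python3 go.py .6275 -.0983 .025 1.6
```

```text
t 26.93 tcp [ 0.6264 -0.0965  0.1392] yaw 1.68 F [ 0.6  0.4 -0.2] open 0.55 q [-0.04  0.86  0.23  1.65 -0.3   0.67  0.38]
row [0.003 0.008 0.38 ] [-0.002 -0.     0.   ] rows needed 1.83
```

View pics/w16.png

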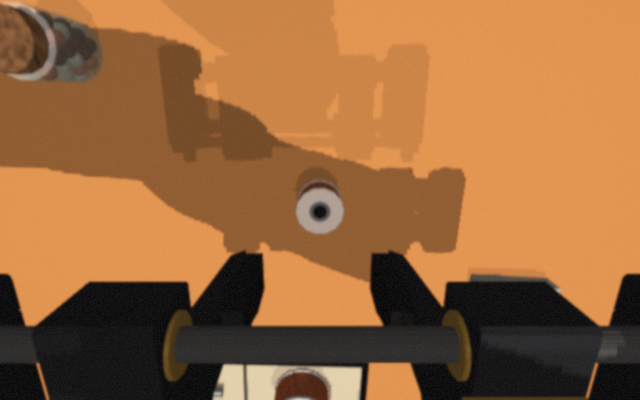

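>>> {"fn": "play_rows", "kwargs": {
  "deltas": [
    [[-0.1,0.004,0.006,0.2,0,0,0],[-0.1,0.004,0.006,0.33,0,0,0],[-0.1,0.004,0.006,0.38,0,0,0],[-0.1,0.004,0.006,0.38,0,0,0]]
  ]
}}

```text
clock: 27.42
tool_pos: [0.6275, -0.0959, 0.0248]
eef_rot: [1.0, 0.016, -0.0, -0.004]
contact_force: [-0.7, 0.5, -0.2]
opening: 0.548
```

>>> {"fn": "play_rows", "kwargs": {
  "deltas": [
    [[1,0,0,0,0,0,0],[1,0,0,0,0,0,0],[1,0,0,0,0,0,0],[1,0,0,0,0,0,0]]
  ],
  "force": 20
}}

```text
clock: 27.92
tool_pos: [0.6287, -0.0956, 0.0264]
eef_rot: [1.0, 0.016, 0.001, -0.004]
contact_force: [-1.1, 0.9, 7.6]
opening: 0.364
```

```bash
python3 go.py .6275 -.0983 .15 1.6
```

```text
t 27.93 tcp [ 0.6287 -0.0956  0.0264] yaw 1.8 F [-1.1  0.9  7.6] open 0.364 q [-0.01  1.03  0.17  1.66 -0.34  0.47  0.41]
row [-0.003  0.006 -0.412] [-0.002 -0.001  0.001] rows needed 1.98
```

>>> {"fn": "play_rows", "kwargs": {
  "deltas": [
    [[1,0,0,-0.05,0,0,0],[1,0,0,-0.25,0,0,0],[1,0,0,-0.4,0,0,0],[1,0,0,-0.4,0,0,0]]
  ]
}}

```text
clock: 28.42
tool_pos: [0.631, -0.0977, 0.1513]
eef_rot: [1.0, 0.015, 0.006, -0.003]
contact_force: [-0.2, 0.4, -1.3]
opening: 0.362
```

```bash
python3 ws.py w17; python3 go.py .535 .246 .15 1.6
```

```text
t 28.48 tcp [ 0.6294 -0.097   0.1488] yaw 1.78 F [ 0.2  0.8 -1. ] open 0.358 q [-0.04  0.85  0.24  1.64 -0.3   0.68  0.38]
row [-0.279 -1.153  0.002] [-0.002 -0.002  0.001] rows needed 5.69
```

View pics/w17.png

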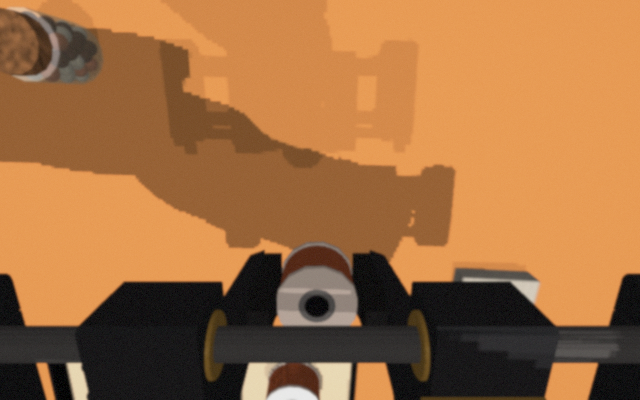

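Held upright. Go to the other small compartment, centre (0.535, 0.246).

>>> {"fn": "play_rows", "kwargs": {
  "deltas": [
    [[1,-0.237,-0.98,0.002,-0.002,-0.002,0],[1,-0.237,-0.98,0.002,-0.002,-0.002,0],[1,-0.237,-0.98,0.002,-0.002,-0.002,0],[1,-0.237,-0.98,0.002,-0.002,-0.002,0],[1,-0.237,-0.98,0.002,-0.002,-0.002,0]]
  ]
}}

```text
clock: 29.1
tool_pos: [0.547, 0.1971, 0.1484]
eef_rot: [1.0, 0.016, -0.001, -0.0]
contact_force: [-0.6, 0.8, 0.5]
opening: 0.355
```

```bash
python3 go.py .535 .246 .1 1.6
```

```text
t 29.1 tcp [0.547  0.1971 0.1484] yaw 1.88 F [-0.6  0.8  0.5] open 0.355 q [-0.59  0.81  0.3   1.81 -0.39  0.59 -0.02]
row [-0.034 -0.164  0.161] [-0.     0.001  0.002] rows needed 1.12
```

>>> {"fn": "play_rows", "kwargs": {
  "deltas": [
    [[1,-0.034,-0.164,0.02,0,0,0.002],[1,-0.034,-0.164,0.1,0,0,0.002],[1,-0.034,-0.164,0.161,0,0,0.002],[1,-0.034,-0.164,0.161,0,0,0.002]]
  ]
}}

```text
clock: 29.6
tool_pos: [0.5339, 0.2441, 0.0982]
eef_rot: [1.0, 0.012, -0.003, 0.001]
contact_force: [0.5, -0.9, 0.0]
opening: 0.355
```

```bash
python3 ws.py w18; python3 go.py .535 .246 .036 1.6
```

```text
t 29.65 tcp [0.5348 0.2443 0.0993] yaw 1.39 F [-0.3 -0.6 -0.1] open 0.363 q [-0.66  0.89  0.27  1.81 -0.44  0.51 -0.07]
row [ 0.002 -0.006  0.211] [ 0.     0.001 -0.001] rows needed 1.01
```

View pics/w18.png

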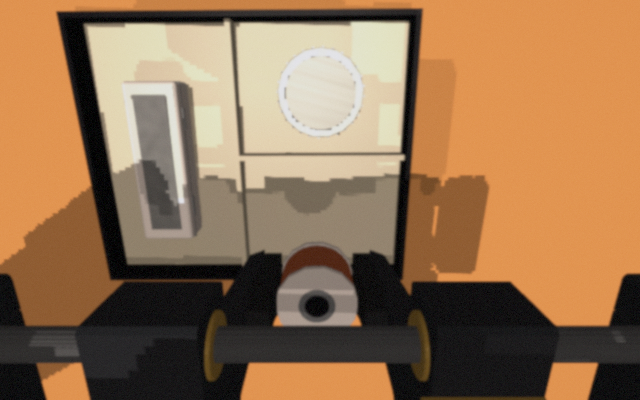

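>>> {"fn": "play_rows", "kwargs": {
  "deltas": [
    [[1,0,-0.004,0.08,0,0,0],[1,0,-0.004,0.17,0,0,0],[1,0,-0.004,0.22,0,0,0],[1,0,-0.004,0.222,0,0,0],[1,0,-0.004,0.225,0,0,0]]
  ]
}}

```text
clock: 30.28
tool_pos: [0.5353, 0.2453, 0.0327]
eef_rot: [1.0, 0.012, -0.002, 0.0]
contact_force: [0.2, -0.3, -0.9]
opening: 0.36
```

```bash
python3 go.py .535 .246 .029 1.6
```

```text
t 30.27 tcp [0.5353 0.2453 0.0327] yaw 1.36 F [ 0.2 -0.3 -0.9] open 0.36 q [-0.62  0.99  0.21  1.81 -0.47  0.39 -0.04]
row [-0.001 -0.002  0.012] [ 0.     0.001 -0.001] rows needed 0.06
```

>>> {"fn": "play_rows", "kwargs": {
  "deltas": [
    [[1,0,0,0.004,0,0,0],[1,0,0,0.008,0,0,0],[1,0,0,0.01,0,0,0],[1,0,0,0.01,0,0,0]]
  ]
}}

```text
clock: 30.78
tool_pos: [0.5352, 0.2454, 0.0297]
eef_rot: [1.0, 0.012, -0.002, 0.0]
contact_force: [0.6, -0.3, -0.6]
opening: 0.355
```

>>> {"fn": "play_rows", "kwargs": {
  "deltas": [
    [[1,0,0,0.001,0,0,0],[1,0,0,0.002,0,0,0],[1,0,0,0.002,0,0,0]]
  ]
}}

```text
clock: 31.15
tool_pos: [0.5353, 0.2451, 0.0294]
eef_rot: [1.0, 0.012, -0.002, 0.001]
contact_force: [-1.8, -1.0, 4.3]
opening: 0.362
```

>>> {"fn": "play_rows", "kwargs": {
  "deltas": [
    [[1,0,0,0,0,0,0],[0,0,0,0,0,0,0],[0,0,0,0,0,0,0],[0,0,0,0,0,0,0],[0,0,0,0,0,0,0]]
  ]
}}

```text
clock: 31.78
tool_pos: [0.5352, 0.2452, 0.0293]
eef_rot: [1.0, 0.012, -0.002, 0.0]
contact_force: [-0.5, -0.0, -0.0]
opening: 0.501
```

>>> {"fn": "play_rows", "kwargs": {
  "deltas": [
    [[0,0,0,-0.06,0,0,0],[0,0,0,-0.2,0,0,0],[0,0,0,-0.4,0,0,0],[0,0,0,-0.5,0,0,0]]
  ]
}}

```text
clock: 32.28
tool_pos: [0.5371, 0.2455, 0.1837]
eef_rot: [1.0, 0.012, 0.001, -0.001]
contact_force: [0.4, 0.2, -1.0]
opening: 0.502
```

>>> {"fn": "play_rows", "kwargs": {
  "deltas": [
    [[0,0.1,0.5,-0.2,0,0,0],[0,0.1,0.5,-0.3,0,0,0],[0,0.1,0.5,-0.3,0,0,0],[0,0.1,0.5,-0.3,0,0,0]]
  ]
}}

```text
clock: 32.78
tool_pos: [0.5727, 0.0905, 0.2779]
eef_rot: [1.0, 0.007, 0.005, 0.0]
contact_force: [0.7, 1.6, 0.2]
opening: 0.496
```

```bash
python3 - <<'E'
from h import *
for n in ('scene','side','wrist'): cv2.imwrite(f'pics/f_{n}.png',vision.snapshot(n)[:,:,::-1])
print(get_state()['tool_pos'],get_state()['clock'],get_state()['opening'])
E
```

```text
[0.56965243 0.0974641  0.27362634] 32.925 0.49726807642241394
```

View pics/f_scene.png

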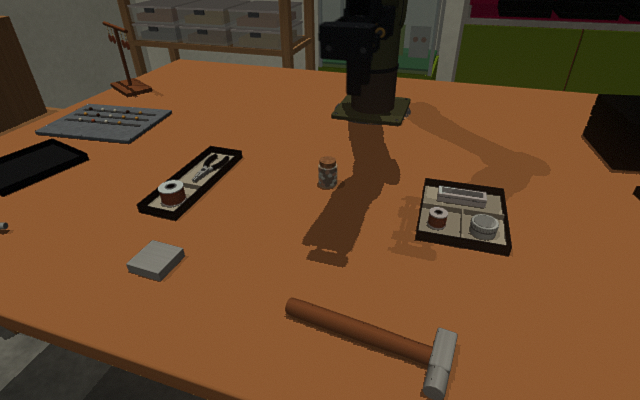

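View pics/f_side.png

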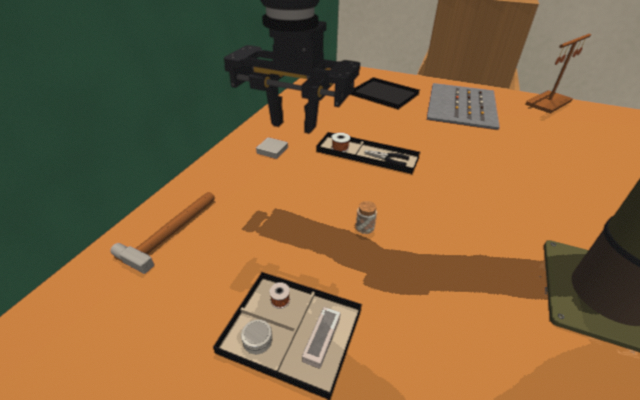

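View pics/f_wrist.png

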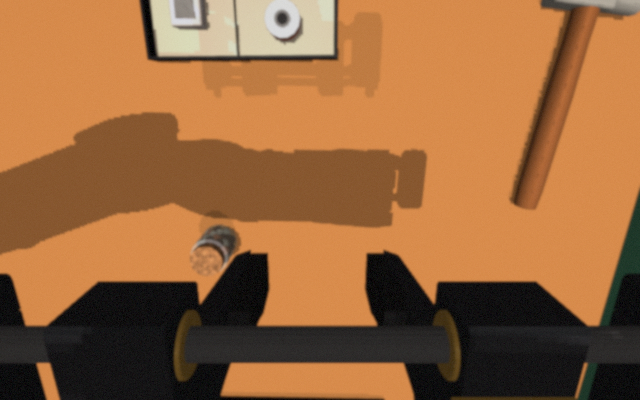

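```bash
python3 -c "
from plant import r
print(r.finish_job())"
```

```text
the job is handed in; nothing more can be done
None
```

Both kits are made up and handed in at about 33 s of the 112 s allowed.

- **Wire-work kit (long box):** the pliers lie in the long compartment and the larger spool stands in the short one.
- **Beading kit (squarer box):** the case lies flat in the wide compartment. The tin stands in the +y small compartment and the smaller spool in the −y one.

I did them in the order you listed. I lowered each until the wrist force showed it on the compartment floor, and only then let go. The largest reading I saw was about 9 N. The larger spool's contact reading was weak, a change from −1.8 to +0.9 N, but its height matched the floor.

**Last checks:** the final scene and side pictures show all five things in place and upright or flat. The jar sits at the same pixels as at the start, and the gripper was clear of everything.

**Disagreements:**
- Positions from the wrist camera differed from the two fixed cameras by up to about 4 mm (case y, tin x), within the clearances I left.
- The grip closed to about 46.5 mm on the larger spool (50 mm diameter) and 32 mm on the smaller (34 mm). I think the pads sat on the wire between the flanges; both came out upright.
- At the larger spool pick-up, joint 6 was at about 0.04 rad, right at its lower range limit. No fault was reported, but it was close.

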